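# Load the label reader

## Task

Pull the label reader's tray fully out, move the white pot left in it from the last batch onto the middle of the cork mat, and stand every amber sample jar on the tray, each centred on a ring mark of its own (any ring), upright, its paper label squarely facing the scanner bar. Then slide the tray fully home and, with the tray home and every jar in its place, press the button on the reader's pod all the way down and let go (press again if a jar had been knocked away by then); leave the other glassware, the tin and the spatula where they are. If something is knocked out of place, put it right before finishing.

Things in the scene. Friction and masses are not known exactly. Their poses are not given: they have to be found in the camera images.
- reader: Label reader, fixed: grey base 150 x 310 x 10 mm; white scanner bar 70 mm high along its far side, front face (four dark windows) 43 mm from the origin towards +x; at its +y end a white pod 60 x 50 x 50 mm high with a push button. Origin: on the bench, under the middle of the ring marks' row when the tray is home. +x points to the scanner bar (away from the robot), z up.
- tray (a joint): Slide of the aluminium tray, m: 0 = fully home (at the scanner bar), 0.10 = fully out (along the reader's -x). Stays where left; about 3 N moves it. The tray: flat plate 101 x 310 mm, top 20 mm above the bench, from 60 mm before the ring marks' row to 41 mm behind it (+x), with a rim 4 mm thick and 12 mm high at its back and both ends, and a narrow front tongue with the handle.
- tray_grip (a point): Middle of the top edge of the tray's handle, moves with the tray: an upright grey fin, 12 mm thick (reader's x), 70 mm wide (y), top 76 mm above the bench and 56 mm above the tray. The ring marks' row is 95 mm behind it (+x). Axes as the reader's.
- mark0 (a point): Centre of ring mark 0 (of 4, in a row along y, 72 mm apart, from the reader's -y end) on the tray's top face, 20 mm above the bench, moves with the tray; a thin black ring 52 mm across. Axes as the reader's: +x towards the scanner bar.
- mark1 (a point): Centre of ring mark 1 (of 4, in a row along y, 72 mm apart, from the reader's -y end) on the tray's top face, 20 mm above the bench, moves with the tray; a thin black ring 52 mm across. Axes as the reader's: +x towards the scanner bar.
- mark2 (a point): Centre of ring mark 2 (of 4, in a row along y, 72 mm apart, from the reader's -y end) on the tray's top face, 20 mm above the bench, moves with the tray; a thin black ring 52 mm across. Axes as the reader's: +x towards the scanner bar.
- mark3 (a point): Centre of ring mark 3 (of 4, in a row along y, 72 mm apart, from the reader's -y end) on the tray's top face, 20 mm above the bench, moves with the tray; a thin black ring 52 mm across. Axes as the reader's: +x towards the scanner bar.
- scan (a joint): Travel of the push button, m: 0 = up, 0.006 = fully down (5 N); springs back.
- scan_top (a point): Middle of the push button's top face (round grey cap, 28 mm across, in a black housing on top of the reader's pod); pressed straight down.
- jar0: Sample jar 0 of up to 4 alike, may be absent: amber glass cylinder 46 mm across, 60 mm high with its black cap, 0.13 kg. Origin: centre of its underside; z up its axis; +x points out through the middle of the white paper label, which covers 80 degrees of its side, from 8 to 40 mm up. A white line on the cap runs from the middle towards the label.
- jar1: Sample jar 1 of up to 4 alike, may be absent: amber glass cylinder 46 mm across, 60 mm high with its black cap, 0.13 kg. Origin: centre of its underside; z up its axis; +x points out through the middle of the white paper label, which covers 80 degrees of its side, from 8 to 40 mm up. A white line on the cap runs from the middle towards the label.
- jar2: Sample jar 2 of up to 4 alike, may be absent: amber glass cylinder 46 mm across, 60 mm high with its black cap, 0.13 kg. Origin: centre of its underside; z up its axis; +x points out through the middle of the white paper label, which covers 80 degrees of its side, from 8 to 40 mm up. A white line on the cap runs from the middle towards the label.
- jar3: Sample jar 3 of up to 4 alike, may be absent: amber glass cylinder 46 mm across, 60 mm high with its black cap, 0.13 kg. Origin: centre of its underside; z up its axis; +x points out through the middle of the white paper label, which covers 80 degrees of its side, from 8 to 40 mm up. A white line on the cap runs from the middle towards the label.
- label0 (a point): Middle of jar 0's paper label, on its surface, 23 mm from the axis and 24 mm up.
- label1 (a point): Middle of jar 1's paper label, on its surface, 23 mm from the axis and 24 mm up.
- label2 (a point): Middle of jar 2's paper label, on its surface, 23 mm from the axis and 24 mm up.
- label3 (a point): Middle of jar 3's paper label, on its surface, 23 mm from the axis and 24 mm up.
- pot: Squat white plastic pot, 57 mm across, 55 mm high, closed; starts standing on the tray. Origin: centre of its underside.
- mat: Square cork mat, fixed, 120 x 120 x 5 mm. Origin: centre of its underside (its top is 5 mm above that).
- beaker: Bystander: small glass beaker, 54 mm across, 62 mm high. Origin: centre of its underside.
- tin: Bystander: adhesive tin, paper and orange with a brass rim, 84 mm across, 85 mm high. Origin: centre of its underside.
- dish: Bystander: flat glass dish, 94 mm across, 15 mm high. Origin: centre of its underside.
- spatula: Bystander: steel spatula, 170 mm long along its x, lying flat. Origin: under its middle.
- flask: Bystander: glass bottle with a blue cap, 72 mm across, 96 mm high. Origin: centre of its underside.
Mind the look-alikes: they are no part of the job. Leave any blue, red or turquoise look-alike of the jar3 alone.

How it is judged:
On the way, in this order (a step that is already met when the one before it is completed fails the run):
1. the tray is pulled fully out (value of joint tray above 0.09 m), for 0.2 s.
2. with the tray out, the pot stands on the cork mat and every jar stands on a ring with its label to the scanner bar (value of joint tray above 0.06 m and (horizontal distance between jar0 and mark0 below 0.008 m or horizontal distance between jar0 and mark1 below 0.008 m or horizontal distance between jar0 and mark2 below 0.008 m or horizontal distance between jar0 and mark3 below 0.008 m) and z of jar0 in the frame of mark0 between -0.006 and 0.006 m and angle between each of jar0, jar1, jar2, jar3, pot's own z axis and vertical below 0.1 rad and angle between the x axis of each of jar0, jar1, jar2, jar3 and the x axis of mark0, either way round below 0.26 rad and x of each of label0, label1, label2, label3 in the frame of mark0 above 0 m and linear speed of each of jar0, jar1, jar2, jar3, pot below 0.02 m/s and (horizontal distance between jar1 and mark0 below 0.008 m or horizontal distance between jar1 and mark1 below 0.008 m or horizontal distance between jar1 and mark2 below 0.008 m or horizontal distance between jar1 and mark3 below 0.008 m) and z of jar1 in the frame of mark0 between -0.006 and 0.006 m and (horizontal distance between jar2 and mark0 below 0.008 m or horizontal distance between jar2 and mark1 below 0.008 m or horizontal distance between jar2 and mark2 below 0.008 m or horizontal distance between jar2 and mark3 below 0.008 m) and z of jar2 in the frame of mark0 between -0.006 and 0.006 m and (horizontal distance between jar3 and mark0 below 0.008 m or horizontal distance between jar3 and mark1 below 0.008 m or horizontal distance between jar3 and mark2 below 0.008 m or horizontal distance between jar3 and mark3 below 0.008 m) and z of jar3 in the frame of mark0 between -0.006 and 0.006 m and x of pot in the frame of mat between -0.045 and 0.045 m and y of pot in the frame of mat between -0.045 and 0.045 m and z of pot in the frame of mat below 0.012 m), for 0.2 s.
3. the tray is slid fully home (value of joint tray below 0.004 m), for 0.2 s.
4. the button is pressed down with the loaded tray home (value of joint scan above 0.0045 m and value of joint tray below 0.004 m and (horizontal distance between jar0 and mark0 below 0.008 m or horizontal distance between jar0 and mark1 below 0.008 m or horizontal distance between jar0 and mark2 below 0.008 m or horizontal distance between jar0 and mark3 below 0.008 m) and z of jar0 in the frame of mark0 between -0.006 and 0.006 m and angle between each of jar0, jar1, jar2, jar3's own z axis and vertical below 0.1 rad and angle between the x axis of each of jar0, jar1, jar2, jar3 and the x axis of mark0, either way round below 0.26 rad and x of each of label0, label1, label2, label3 in the frame of mark0 above 0 m and linear speed of each of jar0, jar1, jar2, jar3 below 0.02 m/s and (horizontal distance between jar1 and mark0 below 0.008 m or horizontal distance between jar1 and mark1 below 0.008 m or horizontal distance between jar1 and mark2 below 0.008 m or horizontal distance between jar1 and mark3 below 0.008 m) and z of jar1 in the frame of mark0 between -0.006 and 0.006 m and (horizontal distance between jar2 and mark0 below 0.008 m or horizontal distance between jar2 and mark1 below 0.008 m or horizontal distance between jar2 and mark2 below 0.008 m or horizontal distance between jar2 and mark3 below 0.008 m) and z of jar2 in the frame of mark0 between -0.006 and 0.006 m and (horizontal distance between jar3 and mark0 below 0.008 m or horizontal distance between jar3 and mark1 below 0.008 m or horizontal distance between jar3 and mark2 below 0.008 m or horizontal distance between jar3 and mark3 below 0.008 m) and z of jar3 in the frame of mark0 between -0.006 and 0.006 m), for 0.05 s.
At the end, for the whole second after the job is handed in: Tray home (within 4 mm), button up; every jar upright on the tray, within 8 mm of a ring mark's centre, its label within 15 degrees of squarely facing the scanner bar; the pot upright on the cork mat, its centre within 45 mm of the mat's along either side; all at rest (value of joint tray below 0.004 m and value of joint scan below 0.002 m and (horizontal distance between jar0 and mark0 below 0.008 m or horizontal distance between jar0 and mark1 below 0.008 m or horizontal distance between jar0 and mark2 below 0.008 m or horizontal distance between jar0 and mark3 below 0.008 m) and z of jar0 in the frame of mark0 between -0.006 and 0.006 m and angle between each of jar0, jar1, jar2, jar3, pot's own z axis and vertical below 0.1 rad and angle between the x axis of each of jar0, jar1, jar2, jar3 and the x axis of mark0, either way round below 0.26 rad and x of each of label0, label1, label2, label3 in the frame of mark0 above 0 m and linear speed of each of jar0, jar1, jar2, jar3, pot below 0.02 m/s and (horizontal distance between jar1 and mark0 below 0.008 m or horizontal distance between jar1 and mark1 below 0.008 m or horizontal distance between jar1 and mark2 below 0.008 m or horizontal distance between jar1 and mark3 below 0.008 m) and z of jar1 in the frame of mark0 between -0.006 and 0.006 m and (horizontal distance between jar2 and mark0 below 0.008 m or horizontal distance between jar2 and mark1 below 0.008 m or horizontal distance between jar2 and mark2 below 0.008 m or horizontal distance between jar2 and mark3 below 0.008 m) and z of jar2 in the frame of mark0 between -0.006 and 0.006 m and (horizontal distance between jar3 and mark0 below 0.008 m or horizontal distance between jar3 and mark1 below 0.008 m or horizontal distance between jar3 and mark2 below 0.008 m or horizontal distance between jar3 and mark3 below 0.008 m) and z of jar3 in the frame of mark0 between -0.006 and 0.006 m and x of pot in the frame of mat between -0.045 and 0.045 m and y of pot in the frame of mat between -0.045 and 0.045 m and z of pot in the frame of mat below 0.012 m); the robot touches nothing.
It fails at once if the beaker is moved more than 3 cm (distance of beaker from where it was at the start of the episode above 0.03 m).
It fails at once if the tin is moved more than 3 cm (distance of tin from where it was at the start of the episode above 0.03 m).
It fails at once if the dish is moved more than 3 cm (distance of dish from where it was at the start of the episode above 0.03 m).
It fails at once if the spatula is moved more than 3 cm (distance of spatula from where it was at the start of the episode above 0.03 m).
It fails at once if the flask is moved more than 3 cm (distance of flask from where it was at the start of the episode above 0.03 m).
Of jar0, jar1, jar2, jar3 only 2 to 4 are there at a start; the rules pass over those that are not, and their reading is None.
At some moment in a run one of jar0, jar1, jar2, jar3, pot may be knocked a few centimetres aside while the robot is not near it.
It also fails if it takes over 210 s, if anything falls off the work surface, if the arm or the gripper's body presses on something with over 40 N, if the wrist force passes 120 N, or if a joint passes its speed limit or range.

## Robot

A 7-joint arm with a two-finger parallel gripper is mounted at the origin on the work surface. World frame = base frame: x ahead of the robot, y to its left, z up, the work surface at z = 0. Lengths are in m, angles in rad, forces in N, time in s.
With the tool pointing down it reaches from about 0.4 to 0.85 m from the base axis. Payload 10.4 kg.
Tool frame: the origin (TCP) lies at the very end of the fingers, on their centre line; the grasp point (between the pads) lies 19 mm behind it; z points along the fingers, y is the line along which they close (so a half turn about z gives the same grasp; the last joint's range is limited). The gripper opens to 87 mm and grips with 3 to 60 N. Pads are 19 mm wide; open, the fingers measure 117 mm over their backs; the gripper's body (75 mm by 190 mm) begins 51 mm behind the grasp point.
Start: joints at [-1.33, 0.332, -0.065, 1.46, 0.022, 1.35, -0.088], TCP at [0.163, 0.603, 0.201] pointing down, gripper open.
Joint ranges: [-2.6, 2.6], [-0.5, 2.12], [-1.47, 1.34], [0.16, 2.42], [-1.27, 4.41], [0.06, 2.06], [-2.6, 2.6]. Speed limits (rad/s): [2.22, 2.22, 2.79, 2.79, 3.14, 3.14, 3.14].

## Interface

Orientations are given as a unit quaternion [x, y, z, w].
In Python, from bench import read_state, cams, workorder gives the robot as it stands.
- The arm moves only by the shell command python3 -m crank 'ROWS' [FORCE]. ROWS is text: rows parted by semicolons, each of 5 numbers parted by spaces: the shift along the tool's x, y, z scaled (see below), then the turn about the tool's z scaled (see below), then the opening, from -1 (shut) to 1 (fully open). In form: dx dy dz yaw jaw; .... A call has 1 to 10 rows; each row shifts and turns the commanded pose from where the row before left it, along the tool's axes as they then stand; what a row does not reach is not made up. The controller multiplies each number of a shift by 200 mm and each number of a turn by 90 degrees. A row lasts 1/10 s, in which the tool goes at most 50 mm and 8.59 degrees, less where a joint would pass 70% of its speed; a pose out of reach is approached as far as the arm can. A call with a number of a shift or a turn outside -1 to 1 is refused whole. A call with a gripper value outside its range is refused whole. The fingers move at their own pace and stop on an object; FORCE is the grip in N (left out, the last holds). Time passes only in rows, so rows that do not move let the fingers close. It gives the time, the measured TCP pose, the force, the opening and the grip force at its end, in the units of the state.
- read_state(): the state, without advancing time (a new reading comes with each control period).
- cams.camera(name): name is "scene" or "top" or "wrist"; returns a dict with "img" (384x512x3 uint8, blue, green, red), "K" (3x3 intrinsics, pixels), "xyz" and "attitude" of the camera in the world; the wrist camera has in their place "mount" (4x4, takes a point from camera to tool coordinates, whose origin is the TCP and whose axes are the flange's). Camera axes: x right, y down, z forward; pixel columns grow to the right and rows downward; lengths in m; the calibration is good to about 2 mm. The wrist camera is an equidistant fisheye: a pixel r from the principal point sees the ray r / f radians off the axis. A picture is of the moment at which its call begins: read the wrist's pose just before it. There is no depth.
- workorder.close_job(): hands the job in; it is judged then, once.
The state is a dict: "time": time; "joint_positions": joint angles; "joint_vel": joint speeds; "joint_torque": joint torques, N m; "ee_pos": TCP position; "eef_rot": TCP orientation; "ft_force": force on the tool from outside, world axes, zero at the start; "torque": the same for the moment, N m; "width": finger opening in m; "grip_force": force on a finger pad.
Only numpy, scipy, OpenCV 4.12 (cv2) and the standard library are available. Lean on these libraries where they do the work, as an engineer would, in place of code of your own. Each camera call takes 0.05 s, during which the arm holds its last target. There are 200 camera calls.

## Working session

There is one attempt and no reset: what is moved stays moved. The work goes in short steps, Python scripts to look and compute and a shell command to move; the robot and the scene stay as the last step left them, time stands still between calls to the robot, and variables do not carry over. Pictures are saved under pics/ and viewed, at most 14 in all, crops included, and the job is handed in when it is done.

```bash
mkdir -p pics; ls; python3 - <<'E'
from bench import read_state, cams
import cv2, numpy as np
s=read_state(); print(s)
for n in ("scene","top","wrist"):
    c=cams.camera(n); cv2.imwrite(f"pics/{n}0.png",c["img"]); np.save(f"pics/{n}0.npy",c,allow_pickle=True)
    print(n,{k:np.round(v,4).tolist() for k,v in c.items() if k!="img"})
a=cv2.imread("pics/scene0.png");b=cv2.imread("pics/top0.png")
E
```

```text
pics
{'time': 0.0, 'joint_positions': array([-1.32962956,  0.33287193, -0.06471786,  1.46096147,  0.0216018 ,
        1.34988072, -0.0884863 ]), 'joint_vel': array([ 0.00019059,  0.00027241,  0.00121851, -0.00105398, -0.00120248,
        0.00196093, -0.00186393]), 'joint_torque': array([-1.03136088e-03, -6.23243165e+01,  2.41382729e-02, -3.89912796e+01,
       -6.12587342e-02,  3.96178581e-02,  1.60560321e-04]), 'ee_pos': array([0.16283666, 0.60297764, 0.20024435]), 'eef_rot': array([ 1.31475401e-01,  9.91319177e-01, -7.10100195e-04, -6.28288621e-05]), 'ft_force': array([0.11622422, 0.41718086, 0.22686002]), 'torque': array([ 0.05848505, -0.00147799, -0.00428788]), 'grip_force': 0.0, 'width': 0.08700793041249878}
scene {'K': [[432.3691, 0.0, 251.8846], [0.0, 432.3691, 187.4733], [0.0, 0.0, 1.0]], 'xyz': [1.1409, -0.7226, 0.8941], 'attitude': [0.8449, 0.3176, -0.1544, -0.4017]}
top {'K': [[406.0011, 0.0, 255.2935], [0.0, 406.0011, 189.5306], [0.0, 0.0, 1.0]], 'xyz': [0.2724, 0.0173, 1.194], 'attitude': [0.7074, -0.7009, 0.0718, -0.0573]}
wrist {'K': [[297.3186, 0.0, 256.8457], [0.0, 297.3186, 195.2408], [0.0, 0.0, 1.0]], 'mount': [[-0.0005, -0.9568, -0.2907, 0.082], [1.0, -0.0006, 0.0003, -0.0001], [-0.0004, -0.2907, 0.9568, -0.1836], [0.0, 0.0, 0.0, 1.0]]}
```

View pics/scene0.png

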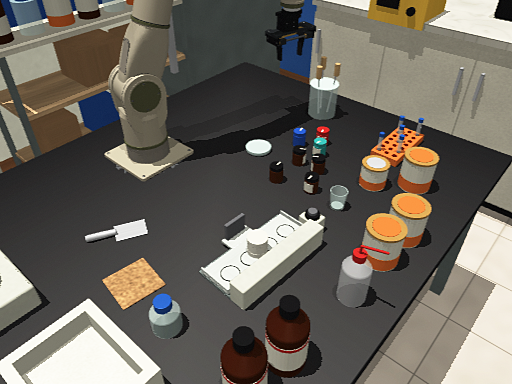

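View pics/top0.png

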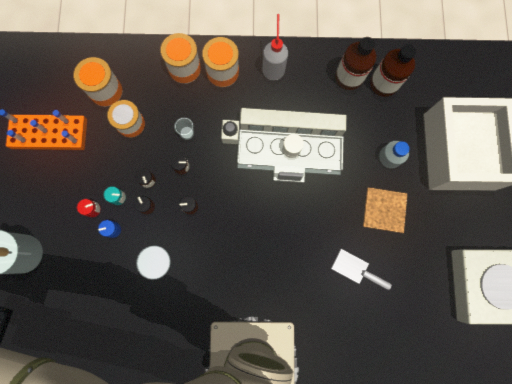

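The top view shows four black-capped amber jars at (183,165), (148,179), (143,203) and (188,205). The look-alikes are red (88,207), teal (114,195) and blue (107,228). The pot is on the tray at (292,145), the mat at (386,210), the handle at (289,177) and the button at (230,127). I'll check the choice with a close crop.

```bash
cat > h.py <<'E'
import numpy as np, cv2
from scipy.spatial.transform import Rotation as R
from bench import read_state, cams
def load(n): return np.load(n,allow_pickle=True).item()
def shot(n,name):
    s=read_state(); c=cams.camera(n)
    if n=="wrist":
        T=np.eye(4); T[:3,:3]=R.from_quat(s["eef_rot"]).as_matrix(); T[:3,3]=s["ee_pos"]; c["T"]=T@np.array(c["mount"])
    cv2.imwrite(f"pics/{name}.png",c["img"]); np.save(f"pics/{name}.npy",c,allow_pickle=True); return c
def pose(c):
    if "T" in c: return c["T"][:3,:3],c["T"][:3,3]
    return R.from_quat(c["attitude"]).as_matrix(),np.array(c["xyz"])
def ray(c,uv):
    Rm,t=pose(c); K=np.array(c["K"]); p=np.array([(uv[0]-K[0,2])/K[0,0],(uv[1]-K[1,2])/K[1,1]])
    if "mount" in c:
        th=np.hypot(*p); d=np.r_[p/max(th,1e-9)*np.sin(th),np.cos(th)]
    else: d=np.r_[p,1]
    return t,Rm@(d/np.linalg.norm(d))
def plane(c,uv,z):
    t,d=ray(c,uv); return t+d*(z-t[2])/d[2]
def proj(c,X):
    Rm,t=pose(c); p=Rm.T@(np.array(X)-t); K=np.array(c["K"])
    if "mount" in c:
        th=np.arctan2(np.hypot(p[0],p[1]),p[2]); q=p[:2]/np.hypot(p[0],p[1])*th
    else: q=p[:2]/p[2]
    return K[0,0]*q[0]+K[0,2],K[1,1]*q[1]+K[1,2]
def tri(c1,a,c2,b):
    t1,d1=ray(c1,a);t2,d2=ray(c2,b)
    s=np.linalg.lstsq(np.c_[d1,-d2],t2-t1,rcond=None)[0]; p,q=t1+d1*s[0],t2+d2*s[1]
    return (p+q)/2,np.linalg.norm(p-q)
E
python3 - <<'E'
from h import *
t=load("pics/top0.npy")["img"];s=load("pics/scene0.npy")["img"]
f=lambda im,x,y,w,h,k:cv2.resize(im[y:y+h,x:x+w],(w*k,h*k),interpolation=cv2.INTER_CUBIC)
a=f(t,70,145,135,100,4)
b=f(s,260,120,75,80,3)
c=f(t,215,95,140,95,4)
m=np.zeros((600,800,3),np.uint8)
a=f(t,70,150,130,90,4);m[:360,:520]=a;m[:240,525:750]=b;
c=f(t,215,100,137,85,3);m[364:364+255,:411]=c[:236]
d=f(s,195,190,130,105,3);m[285:600,410:800]=d
cv2.imwrite("pics/crop0.png",m)
T=load("pics/top0.npy");S=load("pics/scene0.npy")
for n,uv,z in [("handle",(289,177),.076),("b",(230,127),.06),("mat",(386,210),.005),("j",(183,165),.06),("j",(148,179),.06),("j",(143,203),.06),("j",(188,205),.06),("pot",(292,145),.075)]:
    X=plane(T,uv,z);print(n,X.round(3),np.round(proj(S,X)))
E
```

```text
handle [ 0.516 -0.1    0.076] [233. 217.]
b [0.667 0.07  0.06 ] [313. 214.]
mat [ 0.435 -0.395  0.005] [132. 282.]
j [0.551 0.202 0.06 ] [307. 176.]
j [0.509 0.3   0.06 ] [314. 158.]
j [0.44 0.31 0.06] [299. 149.]
j [0.436 0.184 0.06 ] [275. 165.]
pot [ 0.611 -0.109  0.075] [256. 235.]
```

View pics/crop0.png

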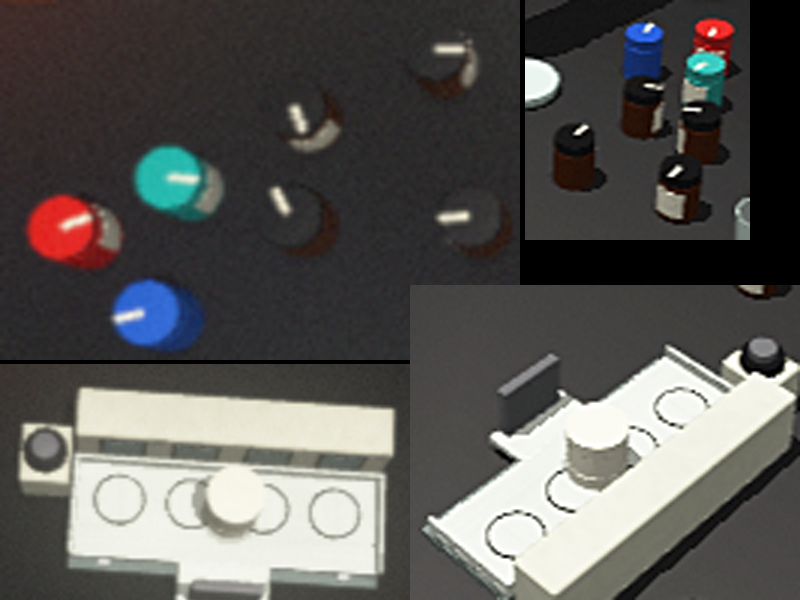

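Chosen are the four black-capped amber jars. Crop pixels, with label directions: A (440,50) right, B (305,115) down, C (293,215) up-left, D (473,217) left. Red, teal and blue are the look-alikes. Next I work out the reader yaw and the move to the handle.

```bash
cat >> h.py <<'E'
def plan(xyz,phi):
    "turn first (tool z), then shifts in tool axes after the turn; units of the rows"
    s=read_state(); Rm=R.from_quat(s["eef_rot"]).as_matrix(); p0=np.degrees(np.arctan2(Rm[1,0],Rm[0,0]))
    turn=-((phi-p0+180)%360-180); 
    d=np.array(xyz)-s["ee_pos"]; f=np.radians(phi)
    ax=np.array([np.cos(f),np.sin(f),0]);ay=np.array([np.sin(f),-np.cos(f),0])
    print("phi %.1f turn %.1fdeg=%.3f  shift(after turn) x %.3f y %.3f z %.3f |"%(p0,turn,turn/90,d@ax/.2,d@ay/.2,-d[2]/.2),"tcp",s["ee_pos"].round(4),"w %.4f t %.1f j7 %.2f"%(s["width"],s["time"],s["joint_positions"][6]),"F",s["ft_force"].round(1))
E
python3 - <<'E'
from h import *
T=load("pics/top0.npy");S=load("pics/scene0.npy")
P=[plane(T,(215+x/3,100+(y-364)/3),.02) for x,y in [(120,499),(195,504),(262,509),(335,513)]]
print(np.round(P,4)); d=P[0]-P[3]; th=np.degrees(np.arctan2(d[1],d[0]))-90; print("theta",th,np.linalg.norm(d))
mid=np.mean(P,0); e=np.array([np.cos(np.radians(th)),np.sin(np.radians(th)),0]); h=mid-.095*e; print("handle",h, proj(T,np.r_[h[:2],.076]))
X,err=tri(T,(215+235/3,100+(490-364)/3),S,(195+(597-410)/3,190+(420-285)/3)); print("pot top tri",X,err)
plan(np.r_[h[:2],.2],th+90)
E
```

```text
[[ 0.6256 -0.0041  0.02  ]
 [ 0.6214 -0.0793  0.02  ]
 [ 0.6172 -0.1465  0.02  ]
 [ 0.614  -0.2198  0.02  ]]
theta -3.086025102249465 0.21597469465354893
handle [ 0.52468179 -0.10730777  0.02      ] (np.float64(291.6365836434143), np.float64(174.14248499336762))
pot top tri [ 0.61712306 -0.11255815  0.08199244] 0.0006051590826302854
phi 164.9 turn 78.0deg=0.866  shift(after turn) x -3.449 y 1.997 z 0.002 | tcp [0.1629 0.6031 0.2004] w 0.0867 t 0.1 j7 -0.09 F [-0.9 -0.1  0.1]
```

```bash
python3 -m crank '0 0 0 .0866 0;0 0 0 .0866 0;0 0 0 .0866 0;0 0 0 .0866 0;0 0 0 .0866 0;0 0 0 .0866 0;0 0 0 .0866 0;0 0 0 .0866 0;0 0 0 .0866 0;0 0 0 .0866 0' 20
python3 -m crank '0 .15 0 0 0;0 .15 0 0 0;-.1 .15 0 0 0;-.15 .15 0 0 0;-.15 .15 0 0 0;-.15 .15 0 0 0;-.15 .15 0 0 0;-.15 .15 0 0 0;-.15 .1 0 0 0;-.1 0 0 0 0'
python3 - <<'E'
from h import *
shot("wrist","w1")
h=[.5247,-.1073,.2];plan(h,86.9)
E
```

```text
time: 1.15
ee_pos: [0.1629, 0.6032, 0.2007]
eef_rot: [0.728, 0.686, -0.0, 0.0]
ft_force: [-0.4, 0.0, 0.3]
width: 0.0435
grip_force: 0.0
time: 2.15
ee_pos: [0.4138, 0.3663, 0.2008]
eef_rot: [0.727, 0.686, -0.0, 0.001]
ft_force: [-1.0, -1.4, -0.2]
width: 0.0438
grip_force: 0.0
phi 86.6 turn -0.3deg=-0.004  shift(after turn) x -2.324 y 0.685 z 0.005 | tcp [0.4131 0.3642 0.201 ] w 0.0432 t 2.2 j7 -0.82 F [ 3.2 -2.1  0.8]
```

```bash
python3 -m crank '-.2 .07 0 0 0;-.2 .07 0 0 0;-.2 .07 0 0 0;-.2 .07 0 0 0;-.2 .07 0 0 0;-.2 .07 0 0 0;-.2 .07 0 0 0;-.2 .07 0 0 0;-.2 .07 0 0 0;-.2 .05 0 0 0'
python3 -m crank '-.15 0 0 0 0;-.15 0 0 0 0;0 0 0 0 0;0 0 0 0 0'
python3 - <<'E'
from h import *
c=shot("wrist","w2"); h=[.5247,-.1073,.2];plan(h,86.9)
a=np.hstack([load("pics/w1.npy")["img"],c["img"]]);cv2.imwrite("pics/w12.png",cv2.resize(c["img"],(768,576),interpolation=cv2.INTER_CUBIC))
E
```

```text
time: 3.2
ee_pos: [0.5257, -0.0382, 0.201]
eef_rot: [0.726, 0.688, 0.0, 0.0]
ft_force: [0.5, 0.1, 0.2]
width: 0.0437
grip_force: 0.0
time: 3.6
ee_pos: [0.5221, -0.0967, 0.2009]
eef_rot: [0.726, 0.688, 0.0, -0.0]
ft_force: [-0.3, 0.1, 0.0]
width: 0.0438
grip_force: 0.0
phi 87.0 turn 0.1deg=0.001  shift(after turn) x -0.057 y 0.016 z 0.004 | tcp [ 0.5222 -0.0957  0.2008] w 0.0435 t 3.6 j7 0.13 F [-1.1 -0.1 -0.5]
```

View pics/w12.png

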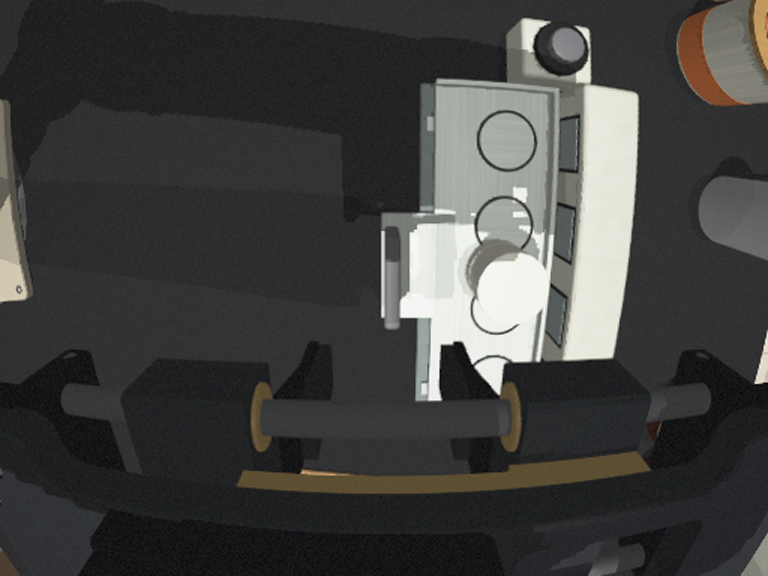

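The wrist view shows ring marks at (507,141) and (503,225), the button at (568,44), the fin at (392,227–325), and the pot between marks 1 and 2. I'll measure and triangulate against the top view.

```bash
python3 - <<'E'
from h import *
T=load("pics/top0.npy");S=load("pics/scene0.npy");W=load("pics/w2.npy");k=1/1.5
q=lambda x,y:(x*k,y*k)
m3=plane(W,q(507,141),.02);m2=plane(W,q(503,225),.02);print("m3,m2",m3.round(4),m2.round(4))
d=m3-m2;print(np.linalg.norm(d),np.degrees(np.arctan2(d[1],d[0]))-90)
print("tri m3",tri(T,(215+40,145),W,q(507,141)))
print("button",tri(T,(230,127),W,q(570,43)))
print("pot top",tri(T,(215+235/3,142),W,q(512,287)))
for z in (.02,.076): print("fin",z,[plane(W,q(*p),z).round(4) for p in ((392,227),(392,322))])
for x in (.515,.52,.525,.53):
  print(x,[np.round(np.array(proj(W,[x,y,z]))*1.5) for y in(-.072,-.142) for z in (.03,.076)])
g=cv2.cvtColor(W["img"],cv2.COLOR_BGR2GRAY)
print(g[150:222:8,246:276])
E
```

```text
m3,m2 [ 0.6253 -0.002   0.02  ] [ 0.6205 -0.0727  0.02  ]
0.0707719374989748 -3.938151617145323
tri m3 (array([ 0.61605621, -0.00342626,  0.05267359]), np.float64(0.0005782299220255728))
button (array([0.65933565, 0.06890841, 0.08281071]), np.float64(0.00027286631241144564))
pot top (array([ 0.61857753, -0.11350601,  0.06798105]), np.float64(0.005974757533434098))
fin 0.02 [array([ 0.5269, -0.0706,  0.02  ]), array([ 0.5227, -0.1537,  0.02  ])]
fin 0.076 [array([ 0.5266, -0.0622,  0.076 ]), array([ 0.5231, -0.1326,  0.076 ])]
0.515 [array([377., 231.]), array([376., 242.]), array([382., 314.]), array([382., 334.])]
0.52 [array([384., 231.]), array([383., 241.]), array([388., 313.]), array([389., 334.])]
0.525 [array([390., 231.]), array([390., 241.]), array([394., 313.]), array([395., 334.])]
0.53 [array([396., 230.]), array([398., 241.]), array([400., 313.]), array([402., 333.])]
[[ 46  46  44  44  44  44  45  46  90 116 120 119 113 112 113 107 111 112
  117 121 121 122 123 125 123 123 121 121 121 121]
 [ 44  44  45  47  45  45  46  43 180 215 145  62  65  66  64  64  62  65
   66  
[... 219 characters left out ...]
110 110  98  90  87  87
   92  90  86 109 123 122 123 119 120 223 237 244]
 [ 47  45  41  49  45  45  47  44 180 214 155 118 142 146 139 135 130 127
  120 108  88 110 123 124 121 121 121 219 243 246]
 [ 46  44  46  47  46  47  46  43 178 210 154 118 139 144 139 132 128 125
  117 108  87 110 121 122 119 121 120 216 233 236]
 [ 53  51  51  51  51  45  47  49 175 209 153 119 140 142 137 131 130 126
  118 109  95 118 217 235 238 239 239 237 243 245]
 [ 52  55  51  51  47  53  52  46 196 226 168 121 141 142 137 132 128 124
  118 108 158 239 245 245 245 245 244 244 243 245]
 [ 46  50  51  51  53  51  48  52  53  52  96 120 138 142 137 133 129 127
  117 110  76  53  49  48  51  51  53  53  52  52]]
```

```bash
python3 -m crank '-.045 .01 0 0 0;0 0 .15 0 0;0 0 .15 0 0;0 0 .15 0 0;0 0 .15 0 0;0 0 .1 0 0;0 0 .06 0 0;0 0 0 0 0;0 0 0 0 -1;0 0 0 0 -1' 25
python3 -m crank '0 0 0 0 -1;0 0 0 0 -1;0 0 0 0 -1;0 -.03 0 0 -1;0 -.05 0 0 -1;0 -.05 0 0 -1;0 -.05 0 0 -1;0 -.05 0 0 -1;0 -.05 0 0 -1;0 -.05 0 0 -1'
python3 -m crank '0 -.05 0 0 -1;0 -.05 0 0 -1;0 -.05 0 0 -1;0 -.025 0 0 -1;0 0 0 0 -1;0 0 0 0 -1'
```

```text
time: 4.65
ee_pos: [0.5246, -0.1058, 0.0502]
eef_rot: [0.726, 0.688, 0.001, 0.001]
ft_force: [0.4, -0.7, 0.6]
width: 0.0343
grip_force: 0.0
time: 5.65
ee_pos: [0.4573, -0.102, 0.0494]
eef_rot: [0.726, 0.688, 0.001, 0.0]
ft_force: [3.4, 1.3, 7.2]
width: 0.0114
grip_force: 25.0
time: 6.25
ee_pos: [0.4301, -0.1008, 0.0511]
eef_rot: [0.725, 0.688, 0.006, 0.007]
ft_force: [35.3, -2.5, -21.7]
width: 0.0111
grip_force: 25.0
```

```bash
python3 -m crank '0 .02 0 0 -1;0 0 0 0 -1;0 0 0 0 -.4;0 0 0 0 -.1;0 0 0 0 -.1;0 0 -.15 0 0;0 0 -.2 0 0;0 0 -.2 0 0;0 0 -.2 0 0;0 0 0 0 0'
python3 - <<'E'
from h import *
plan([.43,-.1,.2],87)
c=shot("wrist","w3");t=shot("top","t3")
m=np.zeros((600,800,3),np.uint8);m[:384,:512]=c["img"]
m[384:584,:]=cv2.resize(t["img"][95:195,70:470],(800,200),interpolation=cv2.INTER_CUBIC)
cv2.imwrite("pics/m3.png",m)
E
```

```text
time: 7.25
ee_pos: [0.4282, -0.101, 0.2029]
eef_rot: [0.726, 0.688, 0.002, 0.001]
ft_force: [1.2, 0.7, -0.7]
width: 0.0432
grip_force: 0.0
phi 86.9 turn -0.1deg=-0.001  shift(after turn) x 0.005 y 0.009 z 0.015 | tcp [ 0.4282 -0.101   0.2029] w 0.0432 t 7.2 j7 -0.01 F [ 1.2  0.7 -0.7]
```

View pics/m3.png

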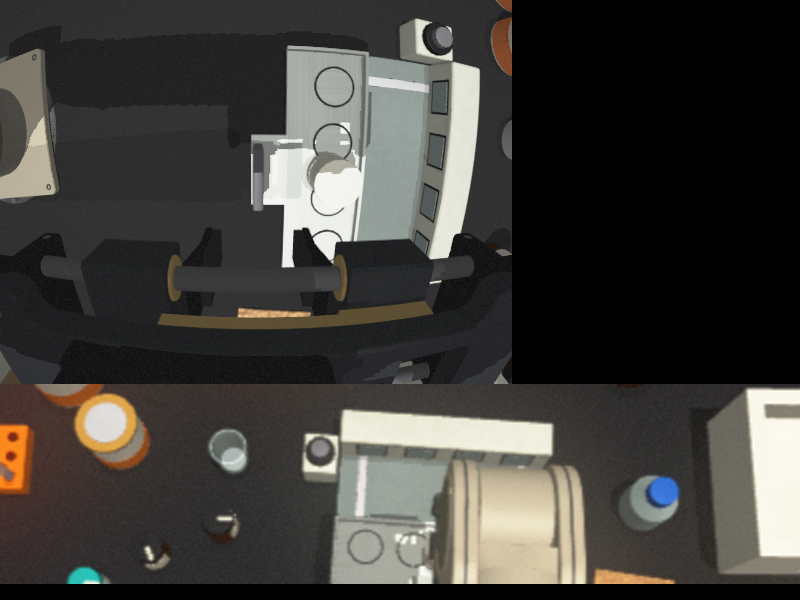

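The tray is out. Wrist pixels: mark3 (334.5,87), mark2 (332,141), pot top about (337,184). In the top view, mark3 is at (252.5,176).

```bash
python3 - <<'E'
from h import *
W=load("pics/w3.npy");T=load("pics/t3.npy");W1=load("pics/w1.npy")
# ring fit: dark pixels around
def ring(c,uv,z,r=.026):
    g=cv2.cvtColor(c["img"],cv2.COLOR_BGR2GRAY).astype(float); g=cv2.GaussianBlur(g,(0,0),.6)
    X0=plane(c,uv,z); best=None; a=np.radians(np.arange(0,360,5))
    for dx in np.arange(-.01,.0101,.001):
        for dy in np.arange(-.01,.0101,.001):
            pts=np.array([proj(c,[X0[0]+dx+r*np.cos(t),X0[1]+dy+r*np.sin(t),z]) for t in a],np.float32)
            v=np.median(cv2.remap(g.astype(np.float32),pts[:,0].reshape(1,-1),pts[:,1].reshape(1,-1),1))
            if best is None or v<best[0]: best=(v,X0[0]+dx,X0[1]+dy)
    return best
for z in (.02,):
    a=ring(W,(334.5,87),z);b=ring(W,(332,141),z);c=ring(W,(329,196),z);print(np.round([a,b,c],4))
print("top",ring(T,(252.5,176),.02),ring(T,(276.5,177.5),.02))
print("pot top tri home", ); print("pot W3 z.075",plane(W,(337,184),.075))
E
```

```text
[[ 1.106437e+02  5.279000e-01  3.900000e-03]
 [ 1.129139e+02  5.250000e-01 -7.040000e-02]
 [ 2.022609e+02  5.203000e-01 -1.398000e-01]]
top (np.float32(135.19827), np.float64(0.530291537369562), np.float64(0.002559062535505212)) (np.float32(134.58746), np.float64(0.5265943895079591), np.float64(-0.07054245934511025))
pot top tri home
pot W3 z.075 [ 0.51577041 -0.10675258  0.075     ]
```

```bash
python3 -m crank '0 .15 0 0 1;0 .15 0 0 1;0 .1 0 0 1;-.006 .056 0 0 1;0 0 .15 0 1;0 0 .15 0 1;0 0 .15 0 1;0 0 .15 0 1;0 0 .1 0 1;0 0 .1 0 1'
python3 - <<'E'
from h import *
T=load("pics/top0.npy"); S=load("pics/scene0.npy")
print("flask",tri(T,(401,148),S,(162,300)),"mat",tri(T,(386,210),S,(134,282)))
plan([.519,-.107,.04],87)
E
```

```text
time: 8.35
ee_pos: [0.5153, -0.107, 0.0361]
eef_rot: [0.726, 0.688, -0.002, -0.001]
ft_force: [0.1, -0.1, -0.1]
width: 0.0869
grip_force: 0.0
flask (array([ 0.59906936, -0.41544955,  0.09693316]), np.float64(0.0007735767382312988)) mat (array([ 0.43627206, -0.39343445,  0.00474739]), np.float64(0.004537213388755214))
phi 86.9 turn -0.1deg=-0.001  shift(after turn) x 0.001 y 0.018 z -0.019 | tcp [ 0.5153 -0.107   0.0361] w 0.0869 t 8.3 j7 0.28 F [ 0.1 -0.1 -0.1]
```

```bash
python3 -m crank '0 .01 0 0 1;0 0 0 0 -1;0 0 0 0 -1;0 0 0 0 -1;0 0 0 0 -1;0 0 -.05 0 -1;0 0 -.15 0 -1;0 0 -.15 0 -1;0 0 -.15 0 -1;0 0 -.1 0 -1' 15
python3 -m crank '-.1 -.03 0 0 -1;-.15 -.035 0 0 -1;-.15 -.035 0 0 -1;-.15 -.035 0 0 -1;-.15 -.035 0 0 -1;-.15 -.035 0 0 -1;-.15 -.035 0 0 -1;-.15 -.035 0 0 -1;-.15 -.03 0 0 -1;-.1 -.02 0 0 -1'
python3 - <<'E'
from h import *
plan([.436,-.394,.0215],87)
E
```

```text
time: 9.35
ee_pos: [0.5203, -0.1072, 0.1619]
eef_rot: [0.726, 0.688, 0.001, 0.001]
ft_force: [0.4, -0.3, -0.8]
width: 0.0553
grip_force: 15.0
time: 10.35
ee_pos: [0.4388, -0.3851, 0.1599]
eef_rot: [0.726, 0.687, -0.0, 0.0]
ft_force: [-0.1, -0.4, -0.9]
width: 0.0551
grip_force: 15.0
phi 86.8 turn -0.2deg=-0.002  shift(after turn) x -0.045 y -0.011 z 0.692 | tcp [ 0.4388 -0.3851  0.1599] w 0.0551 t 10.3 j7 0.82 F [-0.1 -0.4 -0.9]
```

```bash
python3 -m crank '-.045 -.01 0.1 0 -1;0 0 .15 0 -1;0 0 .15 0 -1;0 0 .12 0 -1;0 0 .08 0 -1;0 0 .05 0 -1;0 0 .025 0 -1;0 0 .01 0 -1;0 0 0 0 -1'
python3 -c "
from h import *
plan([.436,-.394,.0215],87)"
```

```text
time: 11.25
ee_pos: [0.4377, -0.3935, 0.0244]
eef_rot: [0.726, 0.688, 0.0, 0.001]
ft_force: [-4.6, -0.3, 12.8]
width: 0.0557
grip_force: 15.0
phi 86.9 turn -0.1deg=-0.001  shift(after turn) x -0.003 y -0.008 z 0.014 | tcp [ 0.4377 -0.3935  0.0244] w 0.0557 t 11.2 j7 0.93 F [-4.6 -0.3 12.8]
```

```bash
python3 -m crank '0 0 0 0 1;0 0 0 0 1;0 0 0 0 1;0 0 -.15 0 1;0 0 -.2 0 1;0 0 -.2 0 1;0 0 -.2 0 1;0 0 -.13 0 1'
python3 -m crank '.15 .04 0 0 .4;.2 .04 0 0 .4;.2 .04 0 0 .4;.2 .04 0 0 .4;.2 .04 0 0 .4;.2 0 0 0 .4;.2 0 0 0 .4;.2 0 0 0 .4;.2 0 0 0 .4;.2 0 0 0 .4'
python3 -m crank '.2 0 0 0 .4;.2 0 0 0 .4;.2 0 0 0 .4;.15 0 0 0 .4;.1 0 0 0 .4;0 0 0 0 .4;0 0 0 0 .4'
python3 - <<'E'
from h import *
plan([.48,.17,.2],87)
c=shot("wrist","w4");t=shot("top","t4")
m=np.zeros((600,800,3),np.uint8)
m[:600,:]=cv2.resize(c["img"][20:245,106:406],(800,600),interpolation=cv2.INTER_CUBIC)
cv2.imwrite("pics/m4.png",m)
E
```

```text
time: 12.05
ee_pos: [0.438, -0.3924, 0.2011]
eef_rot: [0.726, 0.688, 0.0, 0.001]
ft_force: [1.0, 0.3, 0.4]
width: 0.0867
grip_force: 0.0
time: 13.05
ee_pos: [0.4981, -0.0028, 0.1984]
eef_rot: [0.726, 0.688, 0.0, -0.0]
ft_force: [0.7, 0.1, -0.0]
width: 0.0611
grip_force: 0.0
time: 13.75
ee_pos: [0.5075, 0.1643, 0.198]
eef_rot: [0.726, 0.688, -0.0, 0.0]
ft_force: [0.6, 0.0, 0.6]
width: 0.0606
grip_force: 0.0
phi 86.9 turn -0.1deg=-0.001  shift(after turn) x 0.022 y -0.139 z -0.010 | tcp [0.5075 0.1643 0.198 ] w 0.0606 t 13.8 j7 -0.39 F [0.6 0.  0.6]
```

View pics/m4.png

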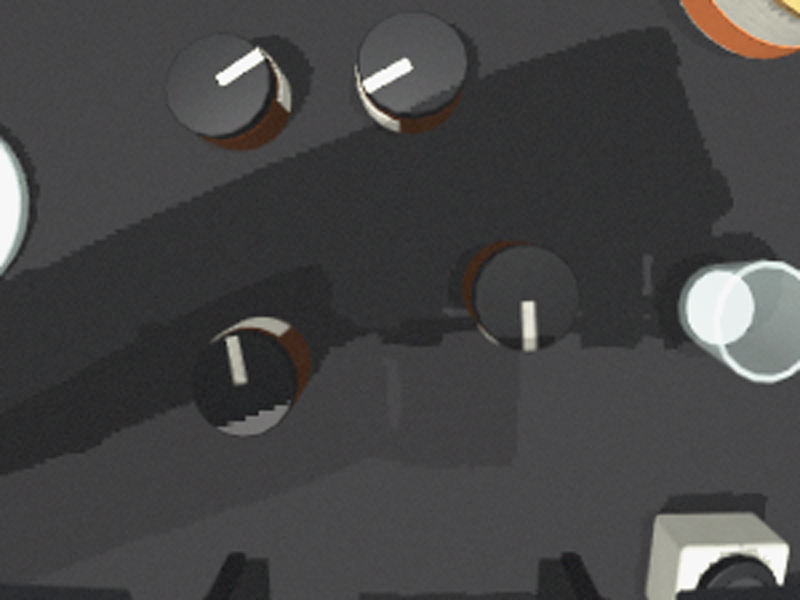

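The zoomed wrist view shows the caps as centre→line tip: C (219,85)→(262,51), B (411,63)→(365,88), D (246,384)→(232,337), A (527,298)→(530,349).

```bash
python3 - <<'E'
from h import *
W=load("pics/w4.npy");T=load("pics/t4.npy");T0=load("pics/top0.npy")
q=lambda p:(106+p[0]/2.6667,20+p[1]/2.6667)
tc=lambda p:(70+p[0]/4,150+p[1]/4)
J={"A":((527,298),(530,349),(440,52),(528,301)),"B":((411,63),(365,88),(303,115),(411,66)),"C":((219,85),(262,51),(295,217),(219,81)),"D":((246,384),(232,337),(474,220),(241,383))}
for n,(c,t,tp,l0) in J.items():
    X,e=tri(W,q(c),T0,tc(tp)); P=plane(W,q(c),.06); L=plane(W,q(t),.06)-plane(W,q(l0),.06)
    print(n,"tri",X.round(4),round(e,4),"z60",P.round(4),"label deg %.1f"%np.degrees(np.arctan2(L[1],L[0])))
print("drift since start",np.abs(T["img"].astype(int)-T0["img"])[150:240,70:130].mean())
plan([.44,.31,.2],87)
E
```

```text
A tri [0.5622 0.2145 0.04  ] 0.0001 z60 [0.5592 0.2162 0.06  ] label deg -89.1
B tri [0.5187 0.3208 0.0153] 0.0067 z60 [0.5171 0.3145 0.06  ] label deg -156.5
C tri [0.4378 0.3119 0.0512] 0.0043 z60 [0.4394 0.3123 0.06  ] label deg 30.3
D tri [0.4381 0.1843 0.0454] 0.0002 z60 [0.4413 0.1869 0.06  ] label deg 95.7
drift since start 3.738395061728395
phi 86.8 turn -0.2deg=-0.002  shift(after turn) x 0.714 y -0.376 z -0.009 | tcp [0.5076 0.1635 0.1982] w 0.0610 t 13.8 j7 -0.39 F [-0.3 -0.1  0.7]
```

```bash
python3 - <<'E'
from h import *
T=load("pics/t4.npy")["img"];T0=load("pics/top0.npy")["img"];S=shot("scene","s4")["img"]
f=lambda im,x,y,w,h,k:cv2.resize(im[y:y+h,x:x+w],(w*k,h*k),interpolation=cv2.INTER_CUBIC)
m=np.zeros((600,800,3),np.uint8)
m[:300,:400]=cv2.convertScaleAbs(f(T0,120,150,100,75,4),alpha=2);m[:300,400:]=cv2.convertScaleAbs(f(T,120,150,100,75,4),alpha=2)
m[300:,:400]=f(S,250,120,100,75,4);m[300:,400:]=f(S,100,190,200,150,2)
cv2.imwrite("pics/m5.png",m)
E
```

```text
(no output)
```

View pics/m5.png

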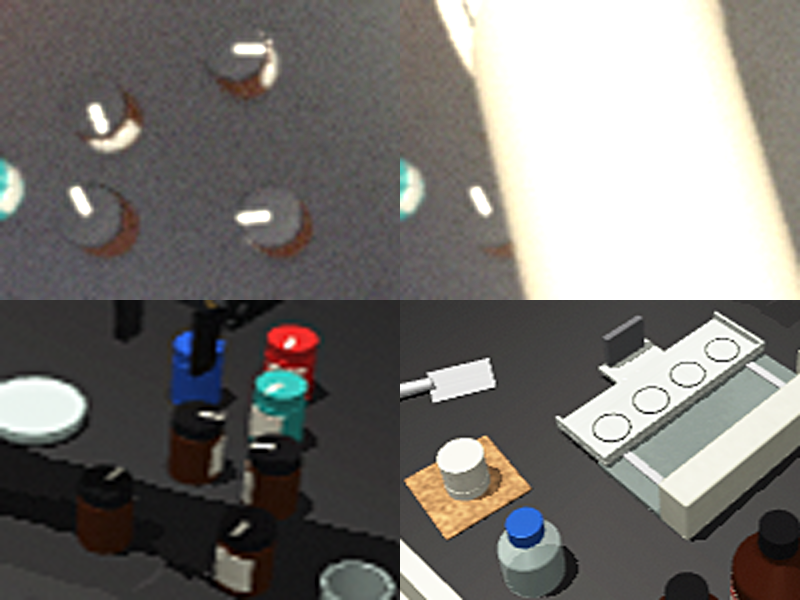

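The pot stands mid-mat, and the scene shows the tray's four free rings. In the brightened top crop the cap centres are A (236,49), B (94,104), C (90,217) and D (272,217), so I'll recompute.

```bash
python3 - <<'E'
from h import *
W=load("pics/w4.npy");T0=load("pics/top0.npy");S=load("pics/s4.npy")
q=lambda p:(106+p[0]/2.6667,20+p[1]/2.6667)
tc=lambda p:(120+p[0]/4,150+p[1]/4); sc=lambda p:(250+p[0]/4,120+(p[1]-300)/4)
for n,w,t,s in (("A",(527,298),(236,49),(242,524)),("B",(411,63),(94,104),(273,450)),("C",(219,85),(90,217),(199,420)),("D",(246,384),(272,217),(107,483))):
    X,e=tri(W,q(w),T0,tc(t));Y,e2=tri(W,q(w),S,sc(s)); print(n,X.round(4),round(e,4),"| W+S",Y.round(4),round(e2,4),"z60 W",plane(W,q(w),.06)[:2].round(4),"T",plane(T0,tc(t),.06)[:2].round(4),"S",plane(S,sc(s),.06)[:2].round(4))
plan([.4385,.3115,.2],120)
E
```

```text
A [0.5607 0.2154 0.0527] 0.0009 | W+S [0.5584 0.2153 0.0577] 0.0026 z60 W [0.5592 0.2162] T [0.5593 0.214 ] S [0.5591 0.2118]
B [0.5173 0.3133 0.0616] 0.0018 | W+S [0.5174 0.3153 0.0573] 0.0005 z60 W [0.5171 0.3145] T [0.5178 0.3128] S [0.5195 0.3121]
C [0.4378 0.3134 0.0523] 0.0009 | W+S [0.4396 0.3144 0.054 ] 0.0035 z60 W [0.4394 0.3123] T [0.4367 0.311 ] S [0.4462 0.3076]
D [0.4394 0.1852 0.0507] 0.0001 | W+S [0.4415 0.1868 0.058 ] 0.0014 z60 W [0.4413 0.1869] T [0.4381 0.1838] S [0.444  0.1848]
phi 86.8 turn -33.2deg=-0.369  shift(after turn) x 0.813 y 0.071 z -0.009 | tcp [0.5076 0.1636 0.1982] w 0.0611 t 13.9 j7 -0.39 F [0.1 0.7 0.5]
```

```bash
python3 -m crank '.08 0 0 -.0923 .4;.1 0 0 -.0923 .4;.1 0 0 -.0923 .4;.1 .0 0 -.0922 .4;.1 0 0 0 .4;.1 0 0 0 .4;0 0 0 0 .4'
python3 - <<'E'
from h import *
S=load("pics/s4.npy")
print([plane(S,(100+(x-400)/2,190+(y-300)/2),.02)[:2].round(4).tolist() for x,y in((612,427),(651,400),(687,374.5),(722,349))])
plan([.4385,.3115,.018],120.3)
E
```

```text
time: 14.6
ee_pos: [0.4729, 0.2754, 0.1981]
eef_rot: [0.498, 0.867, 0.0, -0.0]
ft_force: [0.4, 0.3, -0.0]
width: 0.0608
grip_force: 0.0
[[0.5179, -0.2104], [0.5226, -0.1394], [0.5264, -0.0688], [0.5294, 0.0056]]
phi 120.3 turn 0.0deg=0.000  shift(after turn) x 0.243 y -0.057 z 0.900 | tcp [0.4729 0.2754 0.1981] w 0.0608 t 14.6 j7 -0.02 F [ 0.4  0.3 -0. ]
```

```bash
python3 -m crank '.12 -.03 0 0 .4;.12 -.027 0 0 .4;0 0 .15 0 .4;0 0 .15 0 .4;0 0 .15 0 .4;0 0 .15 0 .4;0 0 .15 0 .4;0 0 .1 0 .4;0 0 .05 0 .4;0 0 0 0 .4'
python3 -c "
from h import *
plan([.4385,.3115,.018],120.3)"
python3 -m crank '0 0 0 0 -1;0 0 0 0 -1;0 0 0 0 -1;0 0 0 0 -1;0 0 -.05 0 -1;0 0 -.15 0 -1;0 0 -.2 0 -1;0 0 -.2 0 -1;0 0 -.2 0 -1;0 0 -.1 0 -1' 15
python3 -c "
from h import *
plan([.518,-.212,.2],87)"
```

```text
time: 15.6
ee_pos: [0.4402, 0.308, 0.0173]
eef_rot: [0.499, 0.866, -0.001, -0.0]
ft_force: [-0.2, 0.3, 0.4]
width: 0.061
grip_force: 0.0
phi 120.1 turn -0.2deg=-0.002  shift(after turn) x 0.019 y 0.001 z -0.004 | tcp [0.4402 0.308  0.0173] w 0.0610 t 15.6 j7 -0.06 F [-0.2  0.3  0.4]
time: 16.6
ee_pos: [0.4409, 0.3099, 0.2023]
eef_rot: [0.499, 0.867, 0.002, 0.0]
ft_force: [0.7, -0.5, -1.3]
width: 0.0453
grip_force: 15.0
phi 120.1 turn 33.1deg=0.368  shift(after turn) x -2.586 y 0.521 z 0.012 | tcp [0.4409 0.3099 0.2023] w 0.0453 t 16.6 j7 -0.13 F [ 0.7 -0.5 -1.3]
```

```bash
python3 -m crank '0 0 0 .092 -1;0 0 0 .092 -1;0 0 0 .092 -1;0 0 0 .092 -1;-.1 .04 0 0 -1;-.2 .04 0 0 -1;-.2 .04 0 0 -1;-.2 .04 0 0 -1;-.2 .04 0 0 -1;-.2 .04 0 0 -1'
python3 -m crank '-.2 .04 0 0 -1;-.2 .04 0 0 -1;-.2 .04 0 0 -1;-.2 .04 0 0 -1;-.2 .04 0 0 -1;-.2 .04 0 0 -1;-.2 .04 0 0 -1;-.1 .04 0 0 -1;0 0 .1 0 -1;0 0 .1 0 -1'
python3 -c "
from h import *
plan([.518,-.214,.038],87)"
```

```text
time: 17.6
ee_pos: [0.4764, 0.0855, 0.1985]
eef_rot: [0.725, 0.689, 0.0, -0.0]
ft_force: [0.3, 0.6, -0.7]
width: 0.0452
grip_force: 15.0
time: 18.6
ee_pos: [0.5251, -0.2166, 0.1581]
eef_rot: [0.726, 0.688, 0.0, 0.0]
ft_force: [-0.2, 0.3, -1.4]
width: 0.0456
grip_force: 15.0
phi 86.9 turn -0.1deg=-0.001  shift(after turn) x 0.011 y -0.036 z 0.601 | tcp [ 0.5251 -0.2166  0.1581] w 0.0456 t 18.6 j7 0.46 F [-0.2  0.3 -1.4]
```

```bash
python3 -m crank '.01 -.036 .1 0 -1;0 0 .12 0 -1;0 0 .12 0 -1;0 0 .12 0 -1;0 0 .08 0 -1;0 0 .04 0 -1;0 0 .015 0 -1;0 0 .01 0 -1;0 0 0 0 -1'
python3 -c "
from h import *
plan([.518,-.214,.038],87)"
```

```text
time: 19.5
ee_pos: [0.5198, -0.2133, 0.039]
eef_rot: [0.725, 0.689, 0.001, 0.001]
ft_force: [-0.1, 2.6, 5.5]
width: 0.0458
grip_force: 15.0
phi 87.1 turn 0.1deg=0.001  shift(after turn) x -0.004 y -0.009 z 0.005 | tcp [ 0.5198 -0.2133  0.039 ] w 0.0458 t 19.5 j7 0.55 F [-0.1  2.6  5.5]
```

```bash
python3 -m crank '0 0 0 0 .3;0 0 0 0 .3;0 0 0 0 .3;0 0 -.1 0 .4;0 0 -.2 0 .4;0 0 -.2 0 .4;-.15 0 -.2 0 .4;-.2 0 -.15 0 .4;0 0 0 0 .4;0 0 0 0 .4'
python3 - <<'E'
from h import *
plan([.44,.1855,.018],185.7)
c=shot("wrist","w6")
cv2.imwrite("pics/m6.png",cv2.resize(c["img"][0:225,150:450],(800,600),interpolation=cv2.INTER_CUBIC))
for n,X in {"m0":(.518,-.212),"m1":(.522,-.1405),"m2":(.526,-.0695),"m3":(.529,.0035)}.items():
    u=np.array(proj(c,[*X,.02])); print(n,((u-[150,0])*2.6667).round())
u=np.array(proj(c,[.518,-.212,.08])); print("cap0",((u-[150,0])*2.6667).round())
E
```

```text
time: 20.5
ee_pos: [0.5142, -0.2844, 0.2075]
eef_rot: [0.726, 0.688, 0.0, 0.0]
ft_force: [0.2, 1.0, -0.6]
width: 0.0608
grip_force: 0.0
phi 86.9 turn -98.8deg=-1.098  shift(after turn) x 0.136 y 2.375 z 0.948 | tcp [ 0.5142 -0.2844  0.2075] w 0.0608 t 20.5 j7 0.59 F [ 0.2  1.  -0.6]
m0 [289. 304.]
m1 [289. 152.]
m2 [289.  10.]
m3 [ 287. -118.]
cap0 [289. 307.]
```

View pics/m6.png

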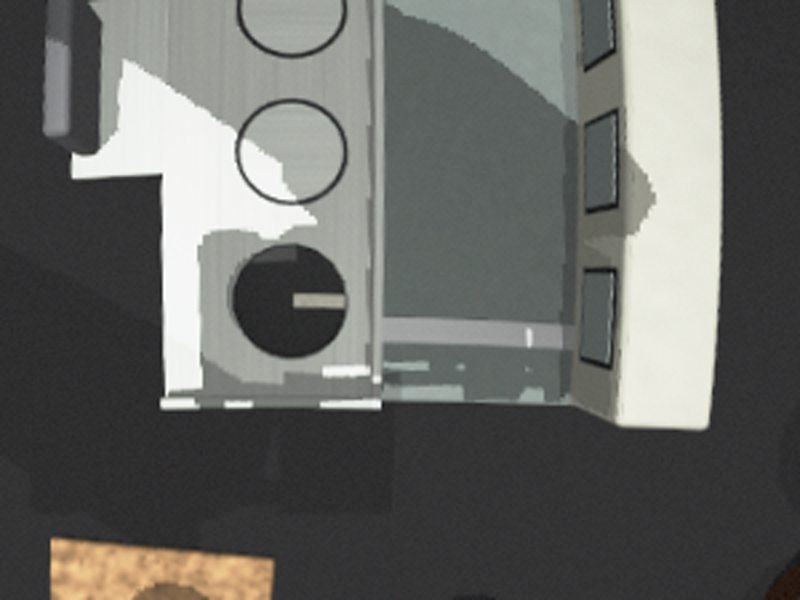

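Jar C sits at (291,301), concentric with ring 0 within about 2 mm, and its line points at the bar. Ring 1 is at (292,151), 1.5 mm off my estimate. Next is jar D.

```bash
python3 -m crank '0 0 0 -.0915 .4;0 0 0 -.0915 .4;0 0 0 -.0915 .4;0 0 0 -.0915 .4;0 0 0 -.0915 .4;0 0 0 -.0915 .4;0 0 0 -.0915 .4;0 0 0 -.0915 .4;0 0 0 -.0915 .4;0 0 0 -.0915 .4'
python3 -m crank '0 0 0 -.0915 .4;0 0 0 -.0915 .4;0.01 .15 0 0 .4;0.015 .22 0 0 .4;.015 .22 0 0 .4;.015 .22 0 0 .4;.015 .22 0 0 .4;.015 .22 0 0 .4;.015 .22 0 0 .4;.015 .22 0 0 .4'
python3 -m crank '.01 .22 0 0 .4;.01 .2 0 0 .4;0 .15 0 0 .4;0 .1 0 0 .4;0 0 .1 0 .4;0 0 .1 0 .4'
python3 -c "
from h import *
plan([.44,.1855,.018],185.7)"
```

```text
time: 21.55
ee_pos: [0.5145, -0.2813, 0.2057]
eef_rot: [0.088, 0.996, 0.001, -0.001]
ft_force: [0.6, 0.1, 0.4]
width: 0.0607
grip_force: 0.0
time: 22.55
ee_pos: [0.4554, 0.0536, 0.2062]
eef_rot: [-0.052, 0.999, -0.0, -0.001]
ft_force: [1.5, -0.9, 0.0]
width: 0.0613
grip_force: 0.0
time: 23.15
ee_pos: [0.4381, 0.1854, 0.1657]
eef_rot: [-0.053, 0.999, -0.0, -0.0]
ft_force: [0.9, 0.0, 1.3]
width: 0.0609
grip_force: 0.0
phi -173.9 turn 0.4deg=0.004  shift(after turn) x -0.010 y -0.000 z 0.739 | tcp [0.4381 0.1854 0.1657] w 0.0609 t 23.1 j7 1.18 F [0.9 0.  1.3]
```

```bash
python3 -m crank '-.01 0 .15 0 .4;0 0 .15 0 .4;0 0 .15 0 .4;0 0 .15 0 .4;0 0 .1 0 .4;0 0 .04 0 .4;0 0 0 0 .4;0 0 0 0 -1;0 0 0 0 -1;0 0 0 0 -1'
python3 -c "
from h import *
plan([.44,.1855,.018],185.7)"
python3 -m crank '0 0 0 0 -1;0 0 0 0 -1;0 0 -.05 0 -1;0 0 -.15 0 -1;0 0 -.2 0 -1;0 0 -.2 0 -1;0 0 -.2 0 -1;0 0 -.1 0 -1;0 0 0 .05 -1;0 0 0 .09 -1' 
python3 -c "
from h import *
plan([.5235,-.14,.2],87)"
```

```text
time: 24.15
ee_pos: [0.4419, 0.1844, 0.02]
eef_rot: [-0.051, 0.999, 0.001, 0.001]
ft_force: [-0.3, -0.2, 2.2]
width: 0.0455
grip_force: 15.0
phi -174.1 turn 0.2deg=0.002  shift(after turn) x 0.009 y 0.007 z 0.010 | tcp [0.4419 0.1844 0.02  ] w 0.0455 t 24.1 j7 1.22 F [-0.3 -0.2  2.2]
time: 25.15
ee_pos: [0.4415, 0.1837, 0.2004]
eef_rot: [0.061, 0.998, 0.0, 0.001]
ft_force: [-1.0, 0.2, -1.9]
width: 0.0456
grip_force: 15.0
phi 173.1 turn 86.1deg=0.956  shift(after turn) x -1.595 y 0.494 z 0.002 | tcp [0.4415 0.1837 0.2004] w 0.0456 t 25.1 j7 0.96 F [-1.   0.2 -1.9]
```

```bash
python3 -m crank '0 0 0 .087 -1;0 0 0 .087 -1;0 0 0 .087 -1;0 0 0 .087 -1;0 0 0 .087 -1;0 0 0 .087 -1;0 0 0 .087 -1;0 0 0 .087 -1;0 0 0 .087 -1;0 0 0 .087 -1'
python3 -m crank '0 0 0 .086 -1;-.1 .05 0 0 -1;-.2 .06 0 0 -1;-.2 .06 0 0 -1;-.2 .06 0 0 -1;-.2 .06 0 0 -1;-.2 .06 0 0 -1;-.2 .06 0 0 -1;-.2 .06 0 0 -1;-.1 .02 0 0 -1'
python3 -m crank '0 0 .1 0 -1;0 0 .1 0 -1;0 0 0 0 -1'
python3 -c "
from h import *
plan([.5235,-.14,.040],87)"
```

```text
time: 26.15
ee_pos: [0.4411, 0.1835, 0.1995]
eef_rot: [0.678, 0.735, -0.0, -0.0]
ft_force: [1.1, -0.2, -0.9]
width: 0.0454
grip_force: 15.0
time: 27.15
ee_pos: [0.5234, -0.1447, 0.1996]
eef_rot: [0.725, 0.688, -0.0, 0.001]
ft_force: [0.3, 0.7, 0.1]
width: 0.0458
grip_force: 15.0
time: 27.45
ee_pos: [0.5219, -0.1404, 0.1571]
eef_rot: [0.724, 0.69, -0.001, -0.002]
ft_force: [-0.8, -0.1, -0.4]
width: 0.0455
grip_force: 15.0
phi 87.2 turn 0.2deg=0.002  shift(after turn) x 0.002 y 0.008 z 0.585 | tcp [ 0.5219 -0.1404  0.1571] w 0.0455 t 27.4 j7 0.21 F [-0.8 -0.1 -0.4]
```

```bash
python3 -m crank '.0 .008 .12 0 -1;0 0 .12 0 -1;0 0 .12 0 -1;0 0 .12 0 -1;0 0 .06 0 -1;0 0 .03 0 -1;0 0 .015 0 -1;0 0 .01 0 -1;0 0 0 0 -1'
python3 -c "
from h import *
plan([.5235,-.14,.040],87)"
python3 -m crank '0 0 0 0 .3;0 0 0 0 .3;0 0 0 0 .3;0 0 -.1 0 .4;0 0 -.2 0 .4;0 0 -.2 0 .4;0 0 -.2 0 .4;0 0 -.1 0 .4'
python3 -c "
from h import *
plan([.559,.215,.018],1)"
```

```text
time: 28.35
ee_pos: [0.5258, -0.1406, 0.0407]
eef_rot: [0.724, 0.69, 0.0, 0.0]
ft_force: [-0.3, 0.5, -0.4]
width: 0.0458
grip_force: 15.0
phi 87.2 turn 0.2deg=0.003  shift(after turn) x 0.002 y -0.012 z 0.003 | tcp [ 0.5258 -0.1406  0.0407] w 0.0458 t 28.4 j7 0.28 F [-0.3  0.5 -0.4]
time: 29.15
ee_pos: [0.5265, -0.1411, 0.2038]
eef_rot: [0.724, 0.69, 0.002, 0.002]
ft_force: [0.4, -0.0, -0.4]
width: 0.0608
grip_force: 0.0
phi 87.2 turn 86.2deg=0.958  shift(after turn) x 0.194 y -1.777 z 0.929 | tcp [ 0.5265 -0.1411  0.2038] w 0.0608 t 29.1 j7 0.20 F [ 0.4 -0.  -0.4]
```

```bash
python3 -m crank '0 0 0 .087 .4;0 0 0 .087 .4;0 0 0 .087 .4;0 0 0 .087 .4;0 0 0 .087 .4;0 0 0 .087 .4;0 0 0 .087 .4;0 0 0 .087 .4;0 0 0 .087 .4;0 0 0 .087 .4'
python3 -m crank '0 0 0 .088 .4;.02 -.1 0 0 .4;.02 -.2 0 0 .4;.02 -.2 0 0 .4;.02 -.2 0 0 .4;.02 -.2 0 0 .4;.02 -.2 0 0 .4;.02 -.2 0 0 .4;.02 -.2 0 0 .4;.02 -.2 0 0 .4'
python3 -m crank '.01 -.08 .1 0 .4;0 0 .1 0 .4;0 0 .1 0 .4;0 0 0 0 .4'
python3 -c "
from h import *
plan([.559,.215,.018],1)"
```

```text
time: 30.15
ee_pos: [0.5253, -0.1407, 0.2002]
eef_rot: [0.997, 0.075, 0.0, -0.0]
ft_force: [1.0, 0.2, 0.1]
width: 0.0611
grip_force: 0.0
time: 31.15
ee_pos: [0.5553, 0.2016, 0.2003]
eef_rot: [1.0, 0.009, 0.0, -0.0]
ft_force: [-0.0, 0.6, 0.4]
width: 0.0611
grip_force: 0.0
time: 31.55
ee_pos: [0.5555, 0.2155, 0.1375]
eef_rot: [1.0, 0.009, -0.002, 0.001]
ft_force: [-0.7, 0.1, 1.4]
width: 0.0607
grip_force: 0.0
phi 1.0 turn 0.0deg=0.000  shift(after turn) x 0.018 y 0.003 z 0.597 | tcp [0.5555 0.2155 0.1375] w 0.0607 t 31.6 j7 -1.89 F [-0.7  0.1  1.4]
```

```bash
python3 -m crank '.018 0 .15 0 .4;0 0 .15 0 .4;0 0 .15 0 .4;0 0 .1 0 .4;0 0 .04 0 .4;0 0 0 0 .4;0 0 0 0 -1;0 0 0 0 -1;0 0 0 0 -1;0 0 0 0 -1'
python3 -c "
from h import *
plan([.559,.215,.018],1)"
python3 -m crank '0 0 0 0 -1;0 0 -.05 0 -1;0 0 -.15 0 -1;0 0 -.2 0 -1;0 0 -.2 0 -1;0 0 -.2 0 -1;0 0 -.1 0 -1;0 0 0 0 -1' 
python3 -c "
from h import *
plan([.5275,-.069,.2],87)"
```

```text
time: 32.55
ee_pos: [0.5782, 0.2158, 0.038]
eef_rot: [1.0, 0.007, 0.017, -0.004]
ft_force: [14.8, -10.0, 76.1]
width: 0.0367
grip_force: 37.1
phi 0.8 turn -0.2deg=-0.002  shift(after turn) x -0.096 y 0.002 z 0.100 | tcp [0.5782 0.2158 0.038 ] w 0.0367 t 32.5 j7 -1.85 F [ 14.8 -10.   76.1]
time: 33.35
ee_pos: [0.5627, 0.2165, 0.2071]
eef_rot: [1.0, 0.008, 0.003, -0.002]
ft_force: [0.1, -0.2, -0.5]
width: 0.0005
grip_force: 0.0
phi 1.0 turn -86.0deg=-0.956  shift(after turn) x -1.435 y -0.101 z 0.036 | tcp [0.5627 0.2165 0.2071] w 0.0005 t 33.4 j7 -1.90 F [ 0.1 -0.2 -0.5]
```

The force shows A was no longer where I measured it, so I need to look.

```bash
python3 - <<'E'
from h import *
c=shot("wrist","w7");t=shot("top","t7");s=shot("scene","s7")
f=lambda im,x,y,w,h,k:cv2.resize(im[y:y+h,x:x+w],(w*k,h*k),interpolation=cv2.INTER_CUBIC)
m=np.zeros((600,800,3),np.uint8)
m[:300,:400]=cv2.resize(c["img"],(400,300),interpolation=cv2.INTER_AREA);m[:300,400:]=cv2.convertScaleAbs(f(t["img"],100,130,200,150,2),alpha=1.5)
m[300:,:400]=f(s["img"],250,120,100,75,4);m[300:,400:]=f(s["img"],200,190,133,100,3)[:300,:400] if 0 else f(s["img"],195,190,100,75,4)
cv2.imwrite("pics/m7.png",m)
E
```

```text
(no output)
```

View pics/m7.png

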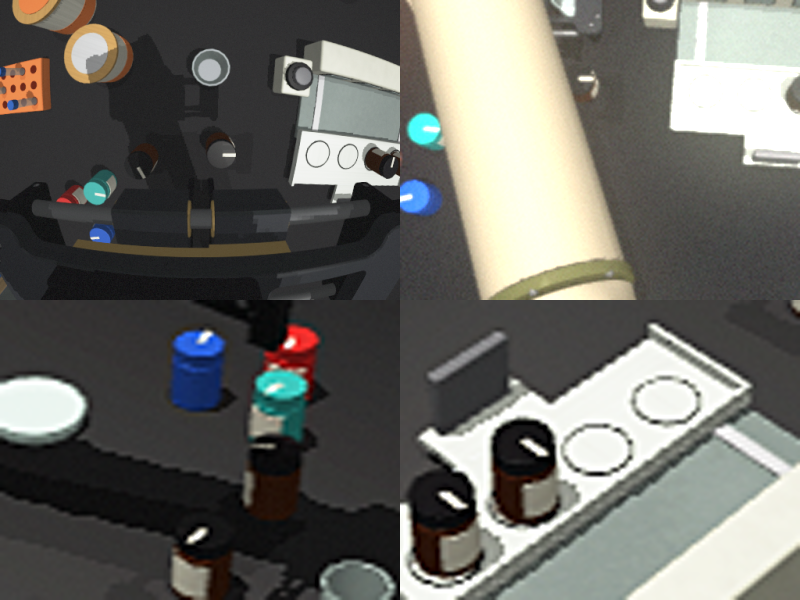

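A was knocked aside and stands upright at about wrist (222,155), scene crop (197,537), with its label still to the right. C and D are fine on their rings. I'll measure A by its white line and by the scene cap.

```bash
cat >> h.py <<'E'
def capline(c,X0,r=.025,z=.06,thr=130):
    "white cap line near X0: centre end, tip end (world), by principal axis; from pixels rectified onto plane z"
    n=200; g=np.linspace(-r,r,n); xx,yy=np.meshgrid(X0[0]+g,X0[1]+g,indexing="ij")
    uv=np.array([proj(c,[a,b,z]) for a,b in zip(xx.ravel(),yy.ravel())],np.float32)
    im=cv2.remap(cv2.cvtColor(c["img"],cv2.COLOR_BGR2GRAY),uv[:,0].reshape(n,n),uv[:,1].reshape(n,n),cv2.INTER_CUBIC)
    return im,xx,yy
E
python3 - <<'E'
from h import *
W=load("pics/w7.npy");S=load("pics/s7.npy")
q=lambda p:(p[0]*1.28,p[1]*1.28); sc=lambda p:(250+p[0]/4,120+(p[1]-300)/4)
for n,w,s in (("A",(220,153),(200,535)),("B",(144,158),(273,450))):
    print(n,"W",plane(W,q(w),.06)[:2].round(4),"S",plane(S,sc(s),.06)[:2].round(4),"tri",tri(W,q(w),S,sc(s)))
f=lambda im,x,y,w,h,k:cv2.resize(im[y:y+h,x:x+w],(w*k,h*k),interpolation=cv2.INTER_CUBIC)
m=np.zeros((600,800,3),np.uint8)
m[:480,:]=cv2.convertScaleAbs(f(W["img"],150,160,160,96,5),alpha=1.8)
rows=[]
X=plane(W,q((220,153)),.06);im,_,_=capline(W,X,.035);m[480:,:120]=cv2.cvtColor(cv2.resize(im,(120,120)),cv2.COLOR_GRAY2BGR)
cv2.imwrite("pics/m8.png",m); print(X)
E
```

```text
A W [0.541  0.1885] S [0.5424 0.1786] tri (array([0.53760129, 0.18744814, 0.05183048]), np.float64(0.0018625022830625708))
B W [0.5309 0.304 ] S [0.5195 0.3121] tri (array([0.53071402, 0.30024609, 0.06993526]), np.float64(0.007170943811800164))
[0.54097627 0.18848746 0.06      ]
```

View pics/m8.png

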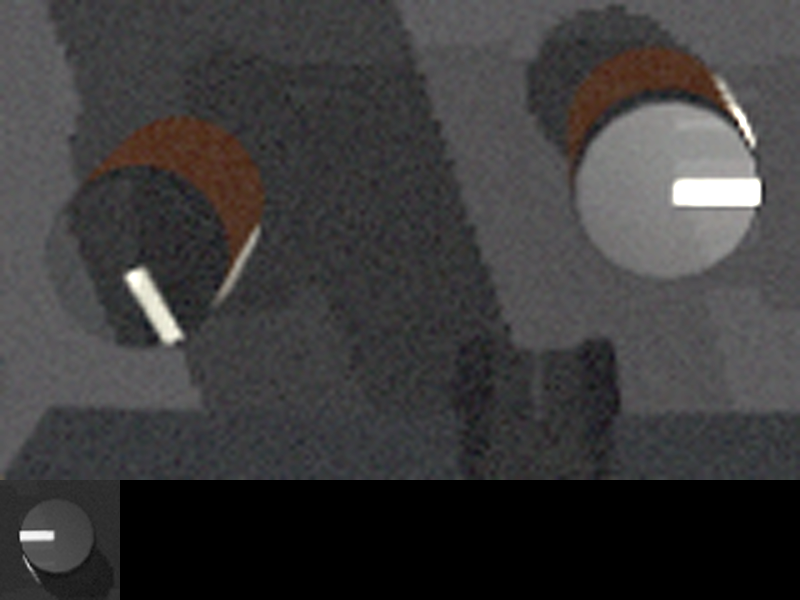

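Zoomed, A's cap centre is (667,190) with line tip (760,192). B's cap centre is (136,258) with line (135,272)→(175,341).

```bash
python3 - <<'E'
from h import *
W=load("pics/w7.npy");S=load("pics/s7.npy");q=lambda p:(150+p[0]/5,160+p[1]/5);sc=lambda p:(250+p[0]/4,120+(p[1]-300)/4)
for n,c,a,b,s in (("A",(667,190),(673,192),(760,192),(200,535)),("B",(136,258),(135,272),(175,341),(273,450))):
    L=plane(W,q(b),.06)-plane(W,q(a),.06); print(n,plane(W,q(c),.06).round(4),"label %.1f"%np.degrees(np.arctan2(L[1],L[0])),tri(W,q(c),S,sc(s)))
A=plane(W,q((667,190)),.06);plan([A[0],A[1],.018],0)
E
```

```text
A [0.5384 0.1863 0.06  ] label -89.0 (array([0.53693751, 0.1858496 , 0.05332155]), np.float64(0.001246318479419894))
B [0.5187 0.3138 0.06  ] label -153.5 (array([0.518116  , 0.31433914, 0.05818078]), np.float64(0.00013757764124184386))
phi 1.0 turn 1.0deg=0.011  shift(after turn) x -0.111 y 0.148 z 0.920 | tcp [0.5605 0.2159 0.2019] w 0.0005 t 33.5 j7 -1.90 F [ 0.3  0.5 -0.1]
```

```bash
python3 -m crank '-.115 .148 0 0 .5;0 0 0 0 .5;0 0 .15 0 .5;0 0 .15 0 .5;0 0 .15 0 .5;0 0 .15 0 .5;0 0 0 0 .5'
python3 -c "
from h import *
plan([.538,.186,.018],1)"
python3 -m crank '0 0 .15 0 .5;0 0 .1 0 .5;0 0 .06 0 .5;0 0 0 0 .5'
python3 -c "
from h import *
plan([.538,.186,.018],1)"
python3 -m crank '0 0 0 0 -1;0 0 0 0 -1;0 0 0 0 -1;0 0 0 0 -1;0 0 0 0 -1;0 0 -.05 0 -1;0 0 -.15 0 -1;0 0 -.2 0 -1;0 0 -.2 0 -1;0 0 -.2 0 -1' 15
python3 -c "
from h import *
plan([.5275,-.069,.2],87)"
```

```text
time: 34.2
ee_pos: [0.5351, 0.1849, 0.0776]
eef_rot: [1.0, 0.009, -0.004, 0.002]
ft_force: [-0.8, -1.0, -0.0]
width: 0.0481
grip_force: 0.0
phi 1.0 turn 0.0deg=0.000  shift(after turn) x 0.014 y -0.005 z 0.298 | tcp [0.5351 0.1849 0.0776] w 0.0481 t 34.2 j7 -1.85 F [-0.8 -1.  -0. ]
time: 34.6
ee_pos: [0.5377, 0.1859, 0.0195]
eef_rot: [1.0, 0.009, -0.001, 0.0]
ft_force: [-0.8, -0.0, -0.1]
width: 0.0649
grip_force: 0.0
phi 1.0 turn 0.0deg=0.000  shift(after turn) x 0.002 y -0.001 z 0.007 | tcp [0.5377 0.1859 0.0195] w 0.0649 t 34.6 j7 -1.82 F [-0.8 -0.  -0.1]
time: 35.6
ee_pos: [0.5377, 0.1857, 0.182]
eef_rot: [1.0, 0.009, -0.0, 0.0]
ft_force: [1.3, -0.7, -2.0]
width: 0.0456
grip_force: 15.0
phi 1.0 turn -86.0deg=-0.956  shift(after turn) x -1.275 y 0.016 z -0.090 | tcp [0.5377 0.1857 0.182 ] w 0.0456 t 35.6 j7 -1.88 F [ 1.3 -0.7 -2. ]
```

```bash
python3 -m crank '0 0 -.05 -.087 -1;0 0 0 -.087 -1;0 0 0 -.087 -1;0 0 0 -.087 -1;0 0 0 -.087 -1;0 0 0 -.087 -1;0 0 0 -.087 -1;0 0 0 -.087 -1;0 0 0 -.087 -1;0 0 0 -.087 -1'
python3 -m crank '0 0 0 -.086 -1;-.15 0 0 0 -1;-.2 0 0 0 -1;-.2 0 0 0 -1;-.2 0 0 0 -1;-.2 0 0 0 -1;-.2 0 0 0 -1;-.12 0.01 0 0 -1;0 0 .1 0 -1;0 0 .1 0 -1'
python3 -m crank '0 0 0 0 -1'
python3 -c "
from h import *
plan([.5275,-.069,.0395],87)"
```

```text
time: 36.6
ee_pos: [0.5379, 0.1858, 0.1903]
eef_rot: [0.768, 0.64, -0.0, -0.0]
ft_force: [0.3, -0.0, -1.4]
width: 0.0459
grip_force: 15.0
time: 37.6
ee_pos: [0.5271, -0.0689, 0.1503]
eef_rot: [0.726, 0.688, 0.001, 0.0]
ft_force: [0.5, 0.8, -1.5]
width: 0.0457
grip_force: 15.0
time: 37.7
ee_pos: [0.5252, -0.0678, 0.148]
eef_rot: [0.725, 0.688, -0.002, -0.001]
ft_force: [0.3, 0.5, -2.3]
width: 0.0453
grip_force: 15.0
phi 87.0 turn 0.0deg=0.000  shift(after turn) x -0.006 y 0.012 z 0.543 | tcp [ 0.5252 -0.0678  0.148 ] w 0.0453 t 37.7 j7 0.06 F [ 0.3  0.5 -2.3]
```

```bash
python3 -m crank '-.006 .01 .12 0 -1;0 0 .12 0 -1;0 0 .12 0 -1;0 0 .1 0 -1;0 0 .05 0 -1;0 0 .02 0 -1;0 0 .015 0 -1;0 0 .01 0 -1;0 0 0 0 -1'
python3 -c "
from h import *
plan([.5275,-.069,.0395],87)"
python3 -m crank '0 0 0 0 .3;0 0 0 0 .3;0 0 0 0 .3;0 0 -.1 0 .4;0 0 -.2 0 .4;0 0 -.2 0 .4;0 0 -.2 0 .4;0 0 -.1 0 .4;0 0 0 -.09 .4;0 0 0 -.09 .4'
python3 -m crank '0 0 0 -.091 .4;0 0 0 -.091 .4;0 0 0 -.091 .4;0 0 0 -.091 .4;0 0 0 -.091 .4;0 0 0 -.091 .4;0 0 0 -.091 .4;0 0 0 -.091 .4;0 0 0 -.091 .4;0 0 0 -.091 .4'
python3 -c "
from h import *
plan([.518,.314,.2],259)"
```

```text
time: 38.6
ee_pos: [0.5306, -0.069, 0.0407]
eef_rot: [0.725, 0.689, 0.001, 0.001]
ft_force: [-0.4, -0.3, 4.2]
width: 0.0455
grip_force: 15.0
phi 87.0 turn 0.0deg=0.000  shift(after turn) x -0.001 y -0.015 z 0.006 | tcp [ 0.5306 -0.069   0.0407] w 0.0455 t 38.6 j7 0.12 F [-0.4 -0.3  4.2]
time: 39.6
ee_pos: [0.5294, -0.069, 0.1998]
eef_rot: [0.619, 0.786, 0.001, 0.0]
ft_force: [0.4, 0.1, -0.6]
width: 0.0608
grip_force: 0.0
time: 40.6
ee_pos: [0.5289, -0.0691, 0.1989]
eef_rot: [-0.048, 0.999, 0.0, -0.0]
ft_force: [-0.3, -0.0, 0.4]
width: 0.0607
grip_force: 0.0
phi -174.5 turn -73.5deg=-0.817  shift(after turn) x -1.870 y 0.419 z -0.005 | tcp [ 0.5289 -0.0691  0.1989] w 0.0607 t 40.6 j7 1.75 F [-0.3 -0.   0.4]
```

```bash
python3 -m crank '-.01 .15 0 0 .5;-.014 .2 0 0 .5;-.014 .2 0 0 .5;-.014 .2 0 0 .5;-.014 .2 0 0 .5;-.014 .2 0 0 .5;-.014 .2 0 0 .5;-.014 .2 0 0 .5;-.014 .2 0 0 .5;-.01 .15 0 0 .5'
python3 -m crank '0 0 0 -.091 .5;0 0 0 -.091 .5;0 0 0 -.091 .5;0 0 0 -.091 .5;0 0 0 -.091 .5;0 0 0 -.091 .5;0 0 0 -.091 .5;0 0 0 -.091 .5;0 0 0 -.089 .5;0 0 0 0 .5'
python3 - <<'E'
from h import *
plan([.518,.314,.018],259)
c=shot("wrist","w9"); s=shot("scene","s9")
f=lambda im,x,y,w,h,k:cv2.resize(im[y:y+h,x:x+w],(w*k,h*k),interpolation=cv2.INTER_CUBIC)
m=np.zeros((600,800,3),np.uint8)
m[:300,:400]=cv2.convertScaleAbs(cv2.resize(c["img"],(400,300),interpolation=cv2.INTER_AREA),alpha=1.6)
m[:300,400:]=cv2.convertScaleAbs(f(s["img"],265,125,100,75,4),alpha=1.5)
m[300:,:400]=f(s["img"],100,230,100,75,4);m[300:,400:]=f(s["img"],205,190,100,75,4)
cv2.imwrite("pics/m9.png",m)
u=np.array(proj(s,[.518,.314,.06]));print((u-[265,125])*4+[400,0])
for n,X in {"m0":(.5195,-.212),"m1":(.5235,-.140),"m2":(.5275,-.069)}.items(): print(n,(np.array(proj(s,[*X,.08]))-[205,190])*4+[400,300])
E
```

```text
time: 41.6
ee_pos: [0.5204, 0.3146, 0.1988]
eef_rot: [-0.046, 0.999, 0.0, -0.0]
ft_force: [0.0, -0.4, -0.7]
width: 0.0655
grip_force: 0.0
time: 42.6
ee_pos: [0.5212, 0.3116, 0.1989]
eef_rot: [-0.635, 0.773, 0.0, -0.0]
ft_force: [0.2, -0.3, -0.4]
width: 0.0655
grip_force: 0.0
phi -101.2 turn -0.2deg=-0.002  shift(after turn) x -0.008 y 0.018 z 0.904 | tcp [0.5212 0.3116 0.1989] w 0.0655 t 42.6 j7 2.32 F [ 0.2 -0.3 -0.4]
[612.77412752 128.3112248 ]
m0 [397.16691899 494.05395638]
m1 [478.42674503 438.92360527]
m2 [553.38227968 388.14542976]
```

View pics/m9.png

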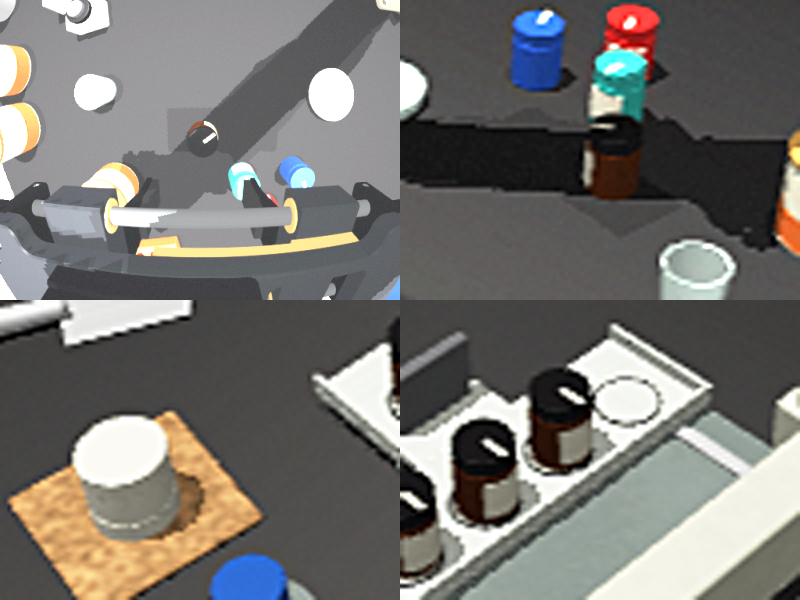

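B is still in place at wrist (203,139), scene crop (614,135). A, C and D stand on their rings and the pot is mid-mat. Next I pick B.

```bash
python3 - <<'E'
from h import *
W=load("pics/w9.npy");q=lambda p:(p[0]*1.28,p[1]*1.28)
L=plane(W,q((214,137)),.06)-plane(W,q((204,144)),.06)
print(plane(W,q((203,139)),.06).round(4),np.degrees(np.arctan2(L[1],L[0])))
E
python3 -m crank '-.01 .01 .15 0 .5;0 0 .15 0 .5;0 0 .15 0 .5;0 0 .15 0 .5;0 0 .15 0 .5;0 0 0 0 .5'
python3 -c "
from h import *
plan([.518,.314,.018],259)"
```

```text
[0.5156 0.3107 0.06  ] -155.21969038266076
time: 43.3
ee_pos: [0.5172, 0.3126, 0.045]
eef_rot: [-0.633, 0.774, 0.0, -0.004]
ft_force: [-0.0, -0.4, -0.6]
width: 0.0652
grip_force: 0.0
phi -101.5 turn -0.5deg=-0.006  shift(after turn) x -0.008 y -0.003 z 0.135 | tcp [0.5172 0.3126 0.045 ] w 0.0652 t 43.3 j7 2.30 F [-0.  -0.4 -0.6]
```

```bash
python3 -m crank '0 0 .1 0 .5;0 0 .03 0 .5;0 0 0 0 -1;0 0 0 0 -1;0 0 0 0 -1;0 0 0 0 -1;0 0 0 0 -1' 15
python3 -c "
from h import *
plan([.518,.314,.018],259)"
python3 -m crank '0 0 -.05 0 -1;0 0 -.15 0 -1;0 0 -.2 0 -1;0 0 -.2 0 -1;0 0 -.2 0 -1;0 0 -.1 0 -1;0 0 0 .09 -1;0 0 0 .09 -1;0 0 0 .09 -1;0 0 0 .09 -1'
python3 -m crank '0 0 0 .09 -1;0 0 0 .09 -1;0 0 0 .09 -1;0 0 0 .09 -1;0 0 0 .09 -1;0 0 0 .09 -1;0 0 0 .09 -1;0 0 0 .09 -1;0 0 0 .09 -1;0 0 0 .09 -1'
python3 -c "
from h import *
plan([.5305,.004,.2],50.6)"
```

```text
time: 44.0
ee_pos: [0.5202, 0.3147, 0.0242]
eef_rot: [-0.634, 0.773, -0.0, 0.001]
ft_force: [-0.6, 0.5, 6.9]
width: 0.0457
grip_force: 15.0
phi -101.3 turn -0.3deg=-0.004  shift(after turn) x 0.005 y 0.010 z 0.031 | tcp [0.5202 0.3147 0.0242] w 0.0457 t 44.0 j7 2.30 F [-0.6  0.5  6.9]
time: 45.0
ee_pos: [0.5195, 0.314, 0.2035]
eef_rot: [-0.39, 0.921, 0.0, -0.0]
ft_force: [-0.2, 0.1, 0.0]
width: 0.0456
grip_force: 15.0
time: 46.0
ee_pos: [0.5195, 0.3141, 0.2035]
eef_rot: [0.301, 0.954, 0.0, -0.0]
ft_force: [0.3, 0.2, -1.0]
width: 0.0452
grip_force: 15.0
phi 144.9 turn 94.3deg=1.048  shift(after turn) x -1.163 y 1.027 z 0.018 | tcp [0.5195 0.3141 0.2035] w 0.0452 t 46.0 j7 0.38 F [ 0.3  0.2 -1. ]
```

```bash
python3 -m crank '0 0 0 .0873 -1;0 0 0 .0873 -1;0 0 0 .0873 -1;0 0 0 .0873 -1;0 0 0 .0873 -1;0 0 0 .0873 -1;0 0 0 .0873 -1;0 0 0 .0873 -1;0 0 0 .0873 -1;0 0 0 .0873 -1'
python3 -m crank '0 0 0 .0873 -1;0 0 0 .0873 -1;-.1 .09 0 0 -1;-.15 .13 0 0 -1;-.15 .13 0 0 -1;-.15 .13 0 0 -1;-.15 .13 0 0 -1;-.15 .13 0 0 -1;-.15 .13 0 0 -1;-.12 .12 0 0 -1'
python3 -m crank '-.04 .04 0 0 -1;0 0 .1 0 -1;0 0 .1 0 -1;0 0 0 0 -1;0 0 0 0 -1'
python3 -c "
from h import *
plan([.5305,.004,.044],50.6)"
```

```text
time: 47.0
ee_pos: [0.5194, 0.3141, 0.2035]
eef_rot: [0.837, 0.547, -0.0, -0.0]
ft_force: [0.2, -0.1, -1.2]
width: 0.0456
grip_force: 15.0
time: 48.0
ee_pos: [0.5321, 0.0132, 0.2037]
eef_rot: [0.903, 0.43, 0.0, -0.0]
ft_force: [0.4, 0.1, -0.9]
width: 0.0456
grip_force: 15.0
time: 48.5
ee_pos: [0.5337, 0.0047, 0.1636]
eef_rot: [0.902, 0.431, -0.0, -0.0]
ft_force: [0.0, 0.7, -0.6]
width: 0.0451
grip_force: 15.0
phi 51.0 turn 0.4deg=0.005  shift(after turn) x -0.013 y -0.010 z 0.598 | tcp [0.5337 0.0047 0.1636] w 0.0451 t 48.5 j7 -0.69 F [ 0.   0.7 -0.6]
```

```bash
python3 -m crank '-.013 -.01 .12 0 -1;0 0 .12 0 -1;0 0 .12 0 -1;0 0 .12 0 -1;0 0 .07 0 -1;0 0 .025 0 -1;0 0 .015 0 -1;0 0 .01 0 -1;0 0 0 0 -1'
python3 -c "
from h import *
plan([.5305,.004,.044],50.6)"
python3 -m crank '0 0 0 0 .2;0 0 0 0 .2;0 0 0 0 .2;0 0 -.1 0 .3;0 0 -.2 0 .3;0 0 -.2 0 .3;0 0 -.2 0 .3;0 0 -.15 -.08 .3;0 0 0 -.08 .3;0 0 0 -.08 .3'
python3 -m crank '-.1 0 -.1 -.08 0;-.2 0 -.1 -.08 0;-.2 0 -.1 0 0;-.2 0 0 0 0;-.1 0 0 0 0;0 0 0 0 0;0 0 0 0 0'
python3 - <<'E'
from h import *
c=shot("wrist","w10");plan([.43,-.1,.25],87)
cv2.imwrite("pics/m10.png",cv2.resize(c["img"][20:260,176:496],(800,600),interpolation=cv2.INTER_CUBIC))
E
```

```text
time: 49.4
ee_pos: [0.5315, 0.0037, 0.0441]
eef_rot: [0.903, 0.43, 0.001, 0.0]
ft_force: [0.4, -0.2, 2.0]
width: 0.0457
grip_force: 15.0
phi 51.0 turn 0.4deg=0.004  shift(after turn) x -0.002 y -0.005 z 0.001 | tcp [0.5315 0.0037 0.0441] w 0.0457 t 49.4 j7 -0.62 F [ 0.4 -0.2  2. ]
time: 50.4
ee_pos: [0.531, 0.0036, 0.2142]
eef_rot: [0.804, 0.594, 0.001, 0.0]
ft_force: [-0.0, -0.3, 0.2]
width: 0.0564
grip_force: 0.0
time: 51.1
ee_pos: [0.5122, -0.1545, 0.2729]
eef_rot: [0.726, 0.688, 0.0, -0.0]
ft_force: [0.0, 0.8, -0.3]
width: 0.0436
grip_force: 0.0
phi 87.1 turn 0.1deg=0.001  shift(after turn) x 0.246 y -0.425 z 0.114 | tcp [ 0.5124 -0.1537  0.2728] w 0.0436 t 51.1 j7 0.22 F [ 0.1 -0.4 -0. ]
```

View pics/m10.png

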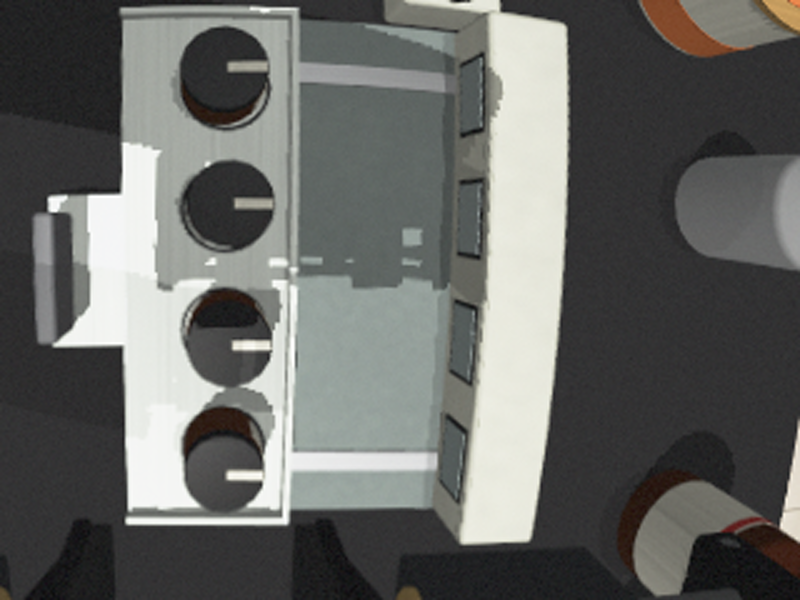

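All four jars stand on the rings with lines towards the bar: B (225,71), A (229,205), D (229,345), C (224,473). I'll quantify against the tray's edges.

```bash
python3 - <<'E'
from h import *
W=load("pics/w10.npy");q=lambda p:(176+p[0]/2.5,20+p[1]/2.5)
th=np.radians(-3.1);ex=np.array([np.cos(th),np.sin(th)]);ey=np.array([-np.sin(th),np.cos(th)])
# tray frame from edges: front plate edge (z .02, x=-60), ends (z .032, +-155), rim back outer (z .032,+41)
f=[plane(W,q(p),.02)[:2] for p in((123,150),(127,500))]; d=f[0]-f[1]; print("theta",np.degrees(np.arctan2(d[1],d[0]))-90)
b=[plane(W,q(p),.032)[:2] for p in((298,15),(289,520))]; d=b[0]-b[1]; print("theta back",np.degrees(np.arctan2(d[1],d[0]))-90, np.linalg.norm(d))
x0=np.mean([p@ex+.06 for p in f]);x1=np.mean([p@ex-.041 for p in b]); y0=np.mean([plane(W,q(p),.032)[:2]@ey for p in((210,10),(207,521))]); print("row x from front",x0,"back",x1,"mid y",y0)
for n,c,a,t,k in (("B",(225,71),(229,67),(268,66),1.5),("A",(229,205),(234,203),(273,204),.5),("D",(229,345),(232,345),(271,346),-.5),("C",(224,473),(227,475),(264,477),-1.5)):
    P=plane(W,q(c),.08)[:2];L=(plane(W,q(t),.08)-plane(W,q(a),.08))
    print(n,P.round(4),"dx %.4f dy %.4f"%(P@ex-(x0+x1)/2,P@ey-y0-k*.072),"lab %.1f"%np.degrees(np.arctan2(L[1],L[0])))
E
```

```text
theta -3.576261981801835
theta back -3.0668068110231985 0.30307672173498584
row x from front 0.5309180502718402 back 0.5306934357731568 mid y -0.07615560623738725
B [0.5298 0.0013] dx -0.0019 dy -0.0019 lab -0.3
A [ 0.5281 -0.0676] dx 0.0002 dy 0.0012 lab -3.7
D [ 0.5247 -0.1391] dx 0.0006 dy 0.0016 lab -4.2
C [ 0.5189 -0.2084] dx -0.0013 dy 0.0041 lab -6.4
```

```bash
python3 -m crank '.12 -.2 0 0 0;.126 -.225 0 0 0;0 0 .15 0 0;0 0 .15 0 0;0 0 .15 0 0;0 0 .15 0 0;0 0 .15 0 0;0 0 0 0 0;0 0 0 0 0'
python3 -c "
from h import *
plan([.431,-.0997,.05],87)"
```

```text
time: 52.05
ee_pos: [0.4314, -0.1013, 0.1237]
eef_rot: [0.725, 0.689, -0.0, -0.0]
ft_force: [0.6, 0.4, 0.0]
width: 0.0434
grip_force: 0.0
phi 87.1 turn 0.1deg=0.001  shift(after turn) x 0.008 y -0.002 z 0.368 | tcp [ 0.4314 -0.1013  0.1237] w 0.0434 t 52.0 j7 0.06 F [0.6 0.4 0. ]
```

```bash
python3 -m crank '0 0 .12 0 0;0 0 .12 0 0;0 0 .08 0 0;0 0 .04 0 0;0 0 0 0 -.3;0 0 0 0 -.6;0 0 0 0 -1;0 0 0 0 -1;0 0 0 0 -1' 20
python3 -m crank '0 .005 0 0 -1;0 .01 0 0 -1;0 .015 0 0 -1;0 .02 0 0 -1;0 .02 0 0 -1;0 .02 0 0 -1;0 .02 0 0 -1;0 .02 0 0 -1;0 .02 0 0 -1;0 .02 0 0 -1'
python3 -m crank '0 .02 0 0 -1;0 .02 0 0 -1;0 .02 0 0 -1;0 .02 0 0 -1;0 .02 0 0 -1;0 .02 0 0 -1;0 .02 0 0 -1;0 .02 0 0 -1;0 .02 0 0 -1;0 .02 0 0 -1'
python3 -c "
from h import *
plan([.525,-.105,.05],87)"
```

```text
time: 52.95
ee_pos: [0.4318, -0.102, 0.0515]
eef_rot: [0.725, 0.688, 0.001, 0.0]
ft_force: [-5.8, 1.1, 3.4]
width: 0.0111
grip_force: 18.4
time: 53.95
ee_pos: [0.4655, -0.1039, 0.0515]
eef_rot: [0.725, 0.688, 0.0, -0.0]
ft_force: [-2.2, 0.2, 5.9]
width: 0.0113
grip_force: 20.0
time: 54.95
ee_pos: [0.5055, -0.1061, 0.0515]
eef_rot: [0.725, 0.688, 0.0, 0.0]
ft_force: [-1.6, 0.6, 6.8]
width: 0.0114
grip_force: 20.0
phi 87.0 turn -0.0deg=-0.000  shift(after turn) x 0.011 y 0.097 z 0.008 | tcp [ 0.5055 -0.1061  0.0515] w 0.0114 t 55.0 j7 0.23 F [-1.6  0.6  6.8]
```

```bash
python3 -m crank '0 .02 0 0 -1;0 .02 0 0 -1;0 .015 0 0 -1;0 .01 0 0 -1;0 .01 0 0 -1;0 .01 0 0 -1;0 .01 0 0 -1;0 .01 0 0 -1;0 .01 0 0 -1;0 .01 0 0 -1'
python3 -c "
from h import *
plan([.525,-.105,.05],87)"
```

```text
time: 55.95
ee_pos: [0.53, -0.1075, 0.0514]
eef_rot: [0.725, 0.688, -0.0, -0.0]
ft_force: [-12.0, 1.3, 13.7]
width: 0.0112
grip_force: 20.0
phi 87.0 turn -0.0deg=-0.000  shift(after turn) x 0.011 y -0.025 z 0.007 | tcp [ 0.53   -0.1075  0.0514] w 0.0112 t 56.0 j7 0.25 F [-12.    1.3  13.7]
```

```bash
python3 -m crank '0 .012 0 0 -1;0 0 0 0 -1;0 -.006 0 0 -1;0 0 0 0 -.4;0 0 0 0 -.2;0 0 0 0 -.2;0 0 -.1 0 -.2;0 0 -.2 0 -.2;0 0 -.2 0 -.2;0 0 -.2 0 -.2'
python3 -m crank '0 0 -.1 0 -1;.1 .12 0 0 -1;.1 .12 0 0 -1;.1 .12 0 0 -1;.1 .12 0 0 -1;0 0 0 0 -1;0 0 0 0 -1'
python3 - <<'E'
from h import *
c=shot("wrist","w11");shot("top","t11");plan([.659,.069,.15],87)
m=np.zeros((600,800,3),np.uint8);m[:576,:768]=cv2.resize(c["img"],(768,576),interpolation=cv2.INTER_CUBIC)
m[400:600,:]=0; t=load("pics/t11.npy")["img"]
m[400:600,:400]=cv2.resize(t[90:190,200:400],(400,200),interpolation=cv2.INTER_CUBIC)
s=shot("scene","s11")["img"]; m[400:600,400:]=cv2.resize(s[180:280,190:390],(400,200),interpolation=cv2.INTER_CUBIC)
cv2.imwrite("pics/m11.png",m)
E
```

```text
time: 56.95
ee_pos: [0.5312, -0.1074, 0.1925]
eef_rot: [0.725, 0.688, -0.0, 0.0]
ft_force: [1.9, -0.1, -0.0]
width: 0.0345
grip_force: 0.0
time: 57.65
ee_pos: [0.6315, -0.0323, 0.2104]
eef_rot: [0.725, 0.689, -0.001, 0.0]
ft_force: [-0.4, -0.1, -0.3]
width: 0.0003
grip_force: 0.0
phi 86.9 turn -0.1deg=-0.001  shift(after turn) x 0.519 y 0.113 z 0.305 | tcp [ 0.6309 -0.0336  0.211 ] w 0.0002 t 57.8 j7 0.09 F [-0.2  0.5 -0. ]
```

View pics/m11.png

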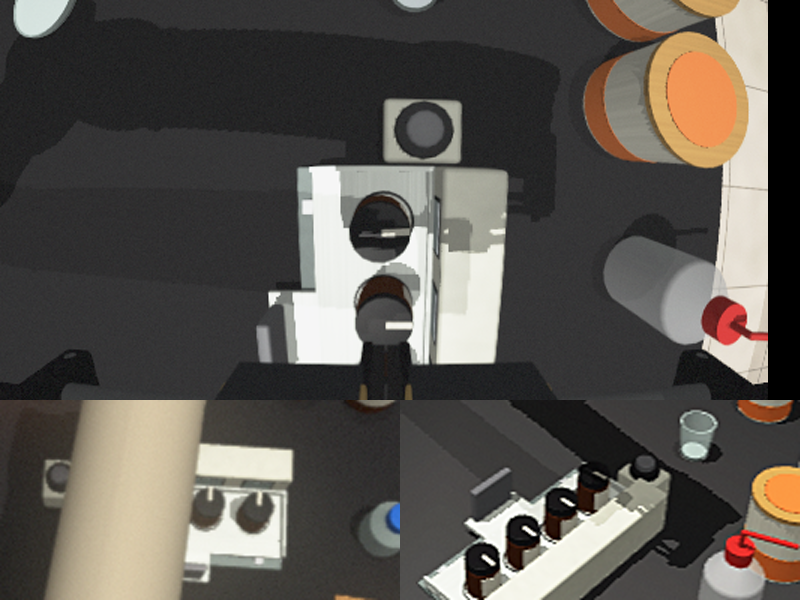

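The tray is home with jars on all rings. The button is at wrist (423,130) and scene crop (645,464). B looks slightly left of its ring, so I'll measure that too.

```bash
python3 - <<'E'
from h import *
W=load("pics/w11.npy");T=load("pics/t11.npy");S=load("pics/s11.npy");W2=load("pics/w2.npy")
w=(423/1.5,130/1.5);t=(229,128);s=(190+245/2,180+64/2)
print("button W+T",tri(W,w,T,t),"W+S",tri(W,w,S,s),"W2+W",tri(W2,(568/1.5,44/1.5),W,w))
for z in(.06,.07): print(z,plane(W,w,z).round(4))
B=plane(W,(381/1.5,228/1.5),.08);A=plane(W,(384/1.5,322/1.5),.08);print("B",B.round(4),"A",A.round(4))
# bar front face bottom/top edge & rim gap: ring right-arc
g=cv2.cvtColor(W["img"],cv2.COLOR_BGR2GRAY)
print("ring arc pts", [plane(W,(u/1.5,v/1.5),.02).round(4).tolist() for u,v in((413,212),(400,195),(385,192))])
cv2.imwrite("pics/m12.png",cv2.resize(W["img"][60:240,160:400],(800,600),interpolation=cv2.INTER_CUBIC))
E
```

```text
button W+T (array([0.66215103, 0.07130269, 0.06515162]), np.float64(0.0026446742402318774)) W+S (array([0.66338623, 0.07095773, 0.06507516]), np.float64(0.003257734070476812)) W2+W (array([0.66097549, 0.06955404, 0.07601838]), np.float64(0.0006581981678631827))
0.06 [0.6625 0.0703 0.06  ]
0.07 [0.6617 0.0697 0.07  ]
B [0.6281 0.001  0.08  ] A [ 0.6265 -0.0701  0.08  ]
ring arc pts [[0.6545, 0.0042, 0.02], [0.6443, 0.0191, 0.02], [0.6319, 0.0222, 0.02]]
```

View pics/m12.png

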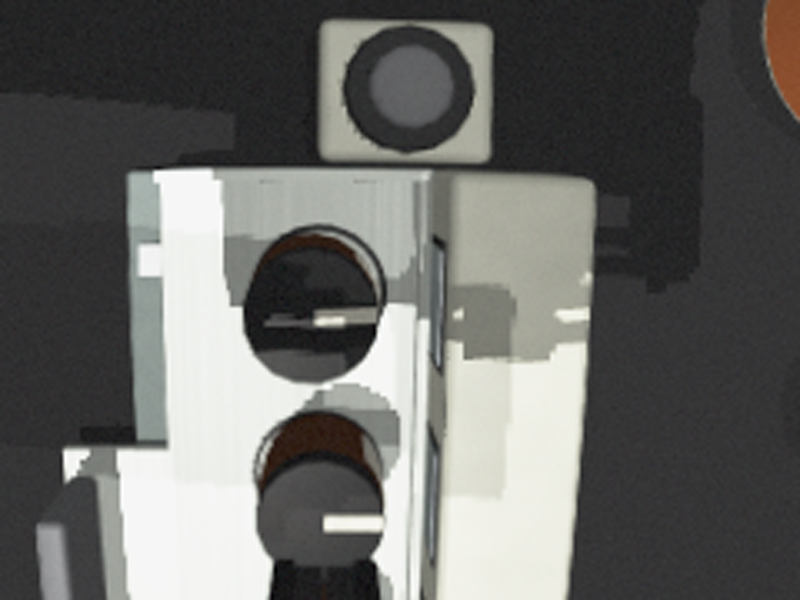

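B and A are concentric with their rings within about 4 mm. The button is at (.662, .0705), top at about z .07. I move over it and approach.

```bash
python3 -m crank '.13 .03 0 0 -1;.13 .03 0 0 -1;.13 .034 0 0 -1;.137 .034 0 0 -1;0 0 .15 0 -1;0 0 .15 0 -1;0 0 .15 0 -1;0 0 .13 0 -1;0 0 0 0 -1;0 0 0 0 -1'
python3 -c "
from h import *
plan([.662,.0705,.07],87)"
python3 -m crank '0 0 .015 0 -1;0 0 .015 0 -1;0 0 .015 0 -1;0 0 0 0 -1'
```

```text
time: 58.8
ee_pos: [0.6625, 0.0708, 0.096]
eef_rot: [0.726, 0.688, 0.0, 0.0]
ft_force: [-0.8, -0.9, 1.6]
width: 0.0004
grip_force: 0.0
phi 86.9 turn -0.1deg=-0.001  shift(after turn) x -0.002 y -0.003 z 0.130 | tcp [0.6625 0.0708 0.096 ] w 0.0004 t 58.8 j7 -0.02 F [-0.8 -0.9  1.6]
time: 59.2
ee_pos: [0.6624, 0.0715, 0.0859]
eef_rot: [0.725, 0.688, -0.0, -0.0]
ft_force: [0.4, 0.1, 0.9]
width: 0.0006
grip_force: 0.0
```

```bash
for i in 1; do python3 -m crank '0 0 .015 0 -1;0 0 .015 0 -1;0 0 0 0 -1'; python3 -m crank '0 0 .01 0 -1;0 0 .01 0 -1;0 0 0 0 -1'; python3 -m crank '0 0 .01 0 -1;0 0 .01 0 -1;0 0 0 0 -1'; done | grep -E "ee_pos|ft"
```

```text
ee_pos: [0.6622, 0.0715, 0.0794]
ft_force: [0.6, 0.1, -0.7]
ee_pos: [0.6623, 0.0714, 0.0757]
ft_force: [-0.3, -0.0, 0.6]
ee_pos: [0.6623, 0.0714, 0.0716]
ft_force: [-0.5, -0.4, 1.2]
```

```bash
{ python3 -m crank '0 0 .01 0 -1;0 0 .01 0 -1;0 0 0 0 -1'; python3 -m crank '0 0 .01 0 -1;0 0 .01 0 -1;0 0 0 0 -1';  python3 -m crank '0 0 .01 0 -1;0 0 0 0 -1;0 0 0 0 -1'; } | grep -E "ee_pos|ft"
```

```text
ee_pos: [0.6623, 0.0714, 0.0677]
ft_force: [1.9, -0.2, -0.3]
ee_pos: [0.6623, 0.0714, 0.0636]
ft_force: [-0.2, -0.4, 1.1]
ee_pos: [0.6625, 0.0715, 0.062]
ft_force: [0.1, -0.1, 0.4]
```

```bash
{ python3 -m crank '0 0 .01 0 -1;0 0 .005 0 -1;0 0 0 0 -1'; python3 -m crank '0 0 .01 0 -1;0 0 .005 0 -1;0 0 0 0 -1';  python3 -m crank '0 0 .01 0 -1;0 0 .005 0 -1;0 0 0 0 -1'; } | grep -E "ee_pos|ft"
```

```text
ee_pos: [0.6623, 0.0714, 0.0588]
ft_force: [-0.2, -0.0, 1.1]
ee_pos: [0.6624, 0.0714, 0.0558]
ft_force: [-1.3, 0.4, -0.3]
ee_pos: [0.6624, 0.0715, 0.0528]
ft_force: [-0.1, 0.6, 0.3]
```

```bash
python3 - <<'E'
from h import *
s=shot("scene","s13");S=load("pics/s11.npy")
print("tcp in scene",proj(s,read_state()["ee_pos"]),"pt .065",proj(s,[.6623,.0714,.065]))
np.set_printoptions(linewidth=200)
for c in(S,s):
    g=cv2.cvtColor(c["img"],cv2.COLOR_BGR2GRAY);print(g[194:236:2,292:338:2])
E
```

```text
tcp in scene (np.float64(311.4037770877502), np.float64(214.92195039732707)) pt .065 (np.float64(311.69583708557974), np.float64(211.78623284793542))
[[ 22  22  20  18  50  61  63  60  61  63  61  61  61  60  60  60  60  58  58  98 141 150 114]
 [ 21  22  22  22  18  52  63  62  62  62  60  62  61  61  61  60  60  60  57 100 130 130 133]
 [ 22  23  22  23  22  19  16  67  62  62  63  62  61  61  62  59  60  60  59 100 130 132 137]
 [ 21  21  22  23  23  23  21  14  71  64  63  62  62  61  62  61  62  62  60  93 123 125 130]
 [ 22  23  22  23  23  23  23  22  19  54  65  61  62  63  63  62  62  63  49  89 211 219 215]
 [ 23  23  24  23  24  24  20  24  23  23  14  68  63  62  62  61  62  56  48 117 219 210 208]
 [ 26  22  23  24  24  25  24  24  23  19  22  16  50  63  63  63  61  63  49  66 203 213 207]
 [ 22  26  22  23  23  25  22  22  25  79  77  80  26  52  65  62  62  63  55  52  90 165 229]
 [ 25  23  25  23  24  21  19  11  60  74  70  71  79  11  13  68  62  64  63  63  60  52  67]
 [ 17  24  21  22  18  27 140   5  45  75  72  73  77  13  20  15  70  65  64  62  62  61  63]

[... 2341 characters left out ...]
8 115  84  17  22  24  20  21  22]
 [  5 100 131 166 226 126 136 251 245 244 246 254 168 144 108 116  74  20  22  25  20  24  21]
 [ 10 163 221 125 121 220 252 245 243 243 243 244 247 255 109 113  78  21  25  22  23  24  24]
 [132 100 248 241 239 247 244 245 244 243 243 242 243 245 239 203  45  21  23  23  22  25  23]
 [126 141  90 237 244 243 243 244 244 242 242 243 242 243 249 197   7  16  23  22  22  24  22]
 [122 126 253 245 244 244 244 243 243 241 240 240 243 244 154 110  15  13  14  14  14  22  24]
 [155 252 243 242 241 241 242 243 243 242 244 246 242 127 109  98   9  15  15  13  17  16  21]
 [247 242 241 242 241 241 241 241 241 243 248 234 106 109 114 100   8  16  14  16  16  14  12]]
```

The scene pixels show the fingertips right over the cap and just above it, so I keep going in small steps.

```bash
{ python3 -m crank '0 0 .005 0 -1;0 0 .005 0 -1;0 0 0 0 -1'; python3 -m crank '0 0 .005 0 -1;0 0 .005 0 -1;0 0 0 0 -1';  python3 -m crank '0 0 .005 0 -1;0 0 .005 0 -1;0 0 0 0 -1'; } | grep -E "ee_pos|ft"; python3 -c "
from h import *
c=shot('scene','s14');print(cv2.cvtColor(c['img'],cv2.COLOR_BGR2GRAY)[202:222:2,300:326:2])"
```

```text
ee_pos: [0.6626, 0.0714, 0.051]
ft_force: [-0.9, -0.1, 1.7]
ee_pos: [0.6626, 0.0715, 0.0491]
ft_force: [-0.6, -0.2, 2.2]
ee_pos: [0.6626, 0.0714, 0.047]
ft_force: [-0.4, -0.5, 4.4]
[[ 20  20  23  21  11  16  13  11  10  15  17  38  83]
 [ 43  20  21  24  10  15  17  11   9  19  24  22  16]
 [ 63  73  19  25  11  15  13  10   9  24  24  22  21]
 [ 54  54  76  24  11  19  10  12   8  23  23  22  23]
 [ 58  58   7  10  10  17  10   9  15  17  22  23  24]
 [  0   9  96   5  53  29   2  50  58   6  21  22  23]
 [ 78 254 177   5  32  58  59  92  47   8  53  14  21]
 [215 238 168   5  16   4  15  10   7   6  98 155  49]
 [143 160 246 107   0   7   6  10   6   8 165 158 124]
 [138 135 126 215 255 238 243   3  70 165 158 113  85]]
```

```bash
python3 -m crank '0 0 .005 0 -1;0 0 .005 0 -1;0 0 0 0 -1'| grep -E "ee_pos|ft";  python3 -m crank '0 0 .005 0 -1;0 0 .005 0 -1;0 0 0 0 -1;0 0 0 0 -1'| grep -E "ee_pos|ft"
```

```text
ee_pos: [0.6626, 0.0715, 0.0451]
ft_force: [-1.1, 0.9, 5.2]
ee_pos: [0.6627, 0.0715, 0.0448]
ft_force: [-8.3, -1.0, 19.2]
```

Bottomed out at 19 N. I release, withdraw, and compare with the earlier images numerically.

```bash
python3 -m crank '0 0 -.03 0 -1;0 0 -.1 0 -1;0 0 -.2 0 -1;0 0 -.2 0 -1;0 0 -.2 0 -1;0 0 -.13 0 -1;-.13 -.03 0 0 -1;-.13 -.034 0 0 -1;-.13 -.034 0 0 -1;-.13 -.03 0 0 -1'
python3 -m crank '0 0 0 0 -1;0 0 0 0 -1;0 0 0 0 -1'
python3 - <<'E'
from h import *
w=shot("wrist","w15");s=shot("scene","s15");a=load("pics/w11.npy");b=load("pics/s11.npy");b0=load("pics/s4.npy")
plan([.63,-.034,.21],87)
G=lambda c:cv2.GaussianBlur(cv2.cvtColor(c["img"],cv2.COLOR_BGR2GRAY),(0,0),1.2)
d=cv2.absdiff(G(w),G(a));d[235:]=0;print("wrist diff max/frac",d.max(),(d>40).mean())
def blobs(d,n):
    k,l,st,c=cv2.connectedComponentsWithStats((d>35).astype(np.uint8));print(n,[(c[i].round().tolist(),int(st[i,4])) for i in range(1,k) if st[i,4]>12])
blobs(d,"wrist");ds=cv2.absdiff(G(s),G(b));blobs(ds,"scene vs s11")
blobs(cv2.absdiff(G(s),G(b0)),"scene vs s4")
E
```

```text
time: 64.6
ee_pos: [0.6308, -0.032, 0.2145]
eef_rot: [0.725, 0.688, -0.0, -0.0]
ft_force: [0.5, 0.1, 0.0]
width: 0.0006
grip_force: 0.0
time: 64.9
ee_pos: [0.6316, -0.0297, 0.2146]
eef_rot: [0.725, 0.689, 0.0, -0.0]
ft_force: [0.6, 0.4, 0.1]
width: 0.0008
grip_force: 0.0
phi 87.1 turn 0.1deg=0.001  shift(after turn) x -0.022 y -0.007 z 0.023 | tcp [ 0.6316 -0.0297  0.2146] w 0.0004 t 65.0 j7 0.09 F [0.5 1.8 0.2]
wrist diff max/frac 128 0.014383951822916666
wrist [([10.0, 8.0], 68), ([36.0, 16.0], 260), ([275.0, 5.0], 142), ([464.0, 17.0], 293), ([402.0, 19.0], 18), ([425.0, 34.0], 28), ([490.0, 45.0], 40), ([459.0, 114.0], 617), ([266.0, 67.0], 92), ([298.0, 68.0], 86), ([270.0, 73.0], 46), ([296.0, 75.0], 58), ([280.0, 103.0], 96), ([267.0, 108.0], 45), ([239.0, 111.0], 292), ([296.0, 109.0], 49), ([319.0, 114.0], 145), ([253.0, 130.0], 81), ([205.0, 134.0], 17), ([232.0, 151.0], 26), ([268.0, 153.0], 20), ([335.0, 155.0], 22), ([268.0, 158.0], 16), ([333.0, 198.0], 152), ([256.0, 173.0], 82), ([471.0, 175.0], 15), ([246.0, 185.0], 32), ([201.0, 195.0], 38), ([180.0, 197.0], 32), ([
[... 636 characters left out ...]
.0, 39.0], 164), ([127.0, 38.0], 99), ([315.0, 46.0], 70), ([161.0, 62.0], 30), ([289.0, 67.0], 24), ([293.0, 94.0], 1574), ([120.0, 76.0], 44), ([311.0, 79.0], 32), ([117.0, 90.0], 152), ([142.0, 94.0], 241), ([114.0, 109.0], 130), ([163.0, 102.0], 19), ([285.0, 115.0], 75), ([280.0, 130.0], 529), ([130.0, 119.0], 24), ([302.0, 129.0], 58), ([259.0, 143.0], 242), ([317.0, 149.0], 133), ([220.0, 146.0], 89), ([295.0, 161.0], 48), ([304.0, 160.0], 18), ([168.0, 162.0], 30), ([310.0, 166.0], 43), ([274.0, 166.0], 51), ([287.0, 163.0], 17), ([312.0, 183.0], 707), ([308.0, 187.0], 49), ([259.0, 234.0], 6715), ([211.0, 203.0], 47), ([296.0, 223.0], 13), ([263.0, 252.0], 15), ([243.0, 266.0], 23)]
```

```bash
python3 - <<'E'
from h import *
a=load("pics/scene0.npy");b=load("pics/s15.npy")
G=lambda c:cv2.cvtColor(c["img"],cv2.COLOR_BGR2GRAY)
for n,(x,y,w,h) in {"fin":(222,210,26,34),"bar(fixed)":(240,268,60,40),"left corner":(196,258,20,20)}.items():
    k=8;t=cv2.resize(G(a)[y:y+h,x:x+w],None,fx=k,fy=k,interpolation=2);s=cv2.resize(G(b)[y-6:y+h+6,x-6:x+w+6],None,fx=k,fy=k,interpolation=2)
    r=cv2.matchTemplate(s,t,cv2.TM_CCOEFF_NORMED);_,v,_,p=cv2.minMaxLoc(r);print(n,(np.array(p)/k-6).round(2),round(v,3))
h=np.array([.5253,-.105,.076]);print("px per 4mm of tray:",np.array(proj(a,h-[.004,0,0]))-np.array(proj(a,h)))
E
```

```text
fin [0.5  0.62] 0.857
bar(fixed) [ 0.25 -0.12] 0.993
left corner [0.12 0.12] 0.975
px per 4mm of tray: [-1.05679971 -0.65307494]
```

```bash
python3 -c "
from bench import workorder
print(workorder.close_job())"
```

```text
the job is handed in; nothing more can be done
None
```

I handed the job in with the tray home, all four amber jars on rings facing the bar, the pot mid-mat and the button pressed and released; the hand-in returned no verdict, and on an early try my fingers came down on the knocked-aside jar at a 76 N wrist force (limit 120 N) before I re-measured and placed it.

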